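Load a tray carrier into the lamp-curing chamber, clamp it and shut the door

ROBOT

A 7-joint arm with a two-finger parallel gripper is mounted at the origin on the work surface. World frame = base frame: x ahead of the robot, y to its left, z up, the work surface at z = 0. Lengths are in m, angles in degrees, forces in N, time in s.
With the tool pointing down it reaches from about 0.425 to 0.875 m from the base axis. Payload 4.7 kg.
Tool frame: the origin (TCP) lies at the very end of the fingers, on their centre line; the grasp point (between the pads) lies env.hold_point_z behind it (env.hold_point_z is the distance from the TCP to the grasp point, in m); z points along the fingers, y is the line along which they close (so a half turn about z gives the same grasp; the last joint's range is limited). The gripper opens to 87 mm and grips with 3 to 60 N. Pads are 19 mm wide; open, the fingers measure 117 mm over their backs; the gripper's body (75 mm by 190 mm) begins 51 mm behind the grasp point.
Start: joints at [-73.276, 18.392, -4.016, 83.108, 1.295, 78.541, -3.26], TCP at [0.178, 0.625, 0.193] pointing down, gripper open.
Joint ranges: [-163.93, 163.93], [-17.29, 119.83], [-79.2, 71.16], [3.27, 140.29], [-89.18, 269.18], [5.43, 117.66], [-154.24, 154.24]. Speed limits (degrees/s): [147.25, 147.25, 180, 180, 180, 180, 180].

INTERFACE

Orientations are given as [roll, pitch, yaw] about the fixed x, y, z axes, in that order (R = Rz(yaw) Ry(pitch) Rx(roll)).
In Python, from cell import env gives the robot as it stands.
- The arm moves only by the shell command python3 -m jog 'ROWS' [FORCE]. ROWS is JSON, a list of rows, each an object with "dp": the shift along the tool's x, y, z in cm, a list of three; "twist": the turn about the tool's z in degrees; "fingers": the opening, from 0 (shut) to 1 (fully open). A call has 1 to 8 rows; each row is the pose to reach, as a shift and turn from the pose commanded when the call began, along the tool's axes at that moment; what a row does not reach only later rows make up. A row lasts 1/8 s, in which the tool goes at most 62.5 mm and 10.7 degrees, less where a joint would pass 70% of its speed; a pose out of reach is approached as far as the arm can. A call with a gripper value outside its range is refused whole. The fingers move at their own pace and stop on an object; FORCE is the grip in N (left out, the last holds). Time passes only in rows, so rows that repeat a pose let the fingers close. It gives the time, the measured TCP pose, the force, the opening and the grip force at its end, in the units of the state.
- env.get_obs(): the state, without advancing time (a new reading comes with each control period).
- env.read_camera(name): name is "side" or "top"; returns a dict with "pixels" (420x560x3 uint8, blue, green, red), "depth" (420x560 float32, m along the optical axis (not along the pixel's ray), 0 where there is no reading), "fx", "fy", "cx", "cy" (pixels), "rvec" (rotation vector, rad) and "tvec" (3), from world to camera coordinates, as OpenCV has them. Camera axes: x right, y down, z forward; pixel columns grow to the right and rows downward; lengths in m; the calibration is good to about 2 mm. A picture is of the moment at which its call begins.
- env.sign_off(): hands the job in; it is judged then, once.
The state is a dict: "time_s": time; "qpos": joint angles; "joint_velocities": joint speeds; "effort": joint torques, N m; "tool_pos": TCP position; "tool_rot": TCP orientation; "force": force on the tool from outside, world axes, zero at the start; "wrist_torque": the same for the moment, N m; "grip_width": finger opening in m; "grasp_force": force on a finger pad.
Only numpy, scipy, OpenCV 4.12 (cv2) and the standard library are available. Lean on these libraries where they do the work, as an engineer would, in place of code of your own. Each camera call takes 0.05 s, during which the arm holds its last target. There are 200 camera calls.

TASK

Take the tray carrier (the one with the bar handle) from the sloped stand and set it down gently, level, in the nest on the curing chamber's pulled-out drawer. Turn the eccentric clamp by its bar until its high point bears on the sprung jaw and the jaw has pushed the carrier up to the fence, push the drawer fully home, then push the door shut until it snaps onto its catch. Leave everything else on the bench where it is.

Things in the scene. Friction and masses are not known exactly. Their poses are not given: they have to be found in the camera images.
- carrier_handle (a point): Middle of the carrier's bar handle, 50 mm above its underside: a steel bar 12 (carrier's x) x 64 (y) x 16 (z) mm on two posts. z is the carrier's normal. At the start the carrier leans in one of the stand's two bays at 0.47 rad (27 degrees), low edge towards the stand's -x; to grip the bar squarely a gripper must be tilted as much.
- carrier: Centre of the underside of the tray carrier: a loose stainless plate 120 (x) x 100 (y) mm with a blue tray of small black lens modules on it, together 14 mm high, and the bar handle along y over its middle; about 0.32 kg. It is symmetrical and may go into the nest either way round.
- stand: The fixed sloped stand of aluminium: a plate 150 x 256 mm leaning at 0.47 rad with a lip 12 mm high along its low edge, two bays side by side parted by a rib 8 mm high; top edge about 95 mm above the bench. Origin on the bench below its middle; its low front faces its -x, towards the middle of the bench.
- spare_tray: An empty blue tray without handle, 120 x 100 x 14 mm, in the stand's other bay. Leave it alone.
- chamber: The curing chamber, a white box fixed to the bench, 240 (x) x 250 (y) x 215 mm high, lamp head on its roof up to 246 mm. Origin: centre of its underside. Its open front faces -x and lies at x = -120 mm; the opening is 220 mm wide and ends 180 mm above the bench, so a gripper must lean back to follow the drawer in.
- drawer (a joint): Slide of the loading drawer: 0 m is fully home, at a stop (its front plate is then 20 mm inside the chamber's open front); about 0.17 m is pulled out. It moves towards the chamber's -x as the value grows, with about 1.5 N of friction.
- drawer_front (a point): Middle of the outer face of the drawer's steel front plate, which is 200 mm wide and reaches from 18 to 56 mm above the bench; this point is at 37 mm. Push here. x points into the chamber.
- nest (a point): Middle of the nest's floor on the drawer deck, 34 mm above the bench: the carrier's underside goes here, its x along the nest's x (either way). Room 126 mm along x, 108 mm along y with the jaw drawn back. x points into the chamber, y to the fence. Bounded by the drawer's front plate, a rear rail and the fence at +y (8 mm high) and the jaw at -y (16 mm high).
- cam (a joint): Angle of the eccentric clamp: 0 rad has its high point square on the sprung jaw (clamped); it starts about 1.2 to 1.5 rad from there and has a stop at -0.12 just beyond. From above, clamping turns it clockwise. It stays where it is left.
- cam_grip (a point): On the axis of the eccentric clamp, at the middle of its black bar handle: 12 (x) x 70 (y) x 26 (z) mm, from 68 to 94 mm above the bench, over a round eccentric of 48 mm diameter. The bar's y points to the eccentric's high point and is 14 mm longer on that side. The axes turn with the cam.
- jaw (a joint): Travel of the sprung jaw (110 mm long, beside the carrier), which the eccentric pushes at a round button in its middle: 0 m drawn back, 0.0075 when the high point is on it.
- door (a joint): Opening angle of the chamber's door: 0 rad is shut on its catch, about 1.7 stands wide open. Hinged on the chamber's +y side; it stays where it is left. From about 0.08 rad a sprung ball resists with about 5 N at the free edge (some 8 N at door_push); once pushed past 0.03 rad it snaps shut by itself.
- door_hinge (a point): On the door's upright hinge axis, 116 mm above the bench. The door is a white frame with an amber window, 246 wide, 188 high (22 to 210 mm above the bench), 12 thick. These axes turn with the door: -y points from the hinge to the free edge, -x out of the outer face, in which the hinge axis lies.
- door_push (a point): A point on the door's outer face, 150 mm from the hinge and 157 mm above the bench, a good place to push; a small bow handle stands out 27 mm nearer the free edge and lower. Same axes as the hinge.
- tray_stack: A stack of blue trays, 150 x 110 x 86 mm. Bystander.
- solvent_bottle: A white bottle, 64 mm across, 150 mm high. Bystander.
- swab_jar: A glass jar with a steel cap, 70 mm across, 80 mm high. Bystander.
- dish: A shallow glass dish, 90 mm across, 20 mm high. Bystander.
- brush: A brush lying on the bench. Bystander.
- driver: A screwdriver lying on the bench. Bystander.

How it is judged (in metres and radians):
On the way, in this order (a step that is already met when the one before it is completed fails the run):
1. the carrier lies level in the nest and is let go (x of carrier in the frame of nest between -0.006 and 0.006 m and y of carrier in the frame of nest between -0.007 and 0.007 m and z of carrier in the frame of nest below 0.003 m and angle between carrier's own z axis and vertical below 0.05 rad and contact force between the fingers and carrier below 0.2 N), for 0.2 s.
2. the eccentric's high point is on the jaw, and the jaw has pushed the carrier up to the fence (value of joint cam between -0.25 and 0.25 rad and value of joint jaw above 0.0065 m and y of carrier in the frame of nest above 0.002 m and z of carrier in the frame of nest below 0.003 m), for 0.2 s.
3. the drawer is fully home with the carrier clamped in it (value of joint drawer below 0.006 m and value of joint cam below 0.25 rad and z of carrier in the frame of nest below 0.003 m), for 0.2 s.
At the end, for the whole second after the job is handed in: Door shut on its catch (within 0.012 rad), drawer home (6 mm), eccentric's high point on the jaw (0.25 rad; jaw out at least 6.5 mm), carrier at rest in the nest (6 mm along it), level (0.05 rad) and against the fence (2 to 7 mm towards it from the nest's middle) (all of step 3 and value of joint door below 0.012 rad and value of joint cam above -0.25 rad and value of joint jaw above 0.0065 m and x of carrier in the frame of nest between -0.006 and 0.006 m and y of carrier in the frame of nest between 0.002 and 0.007 m and angle between carrier's own z axis and vertical below 0.05 rad and linear speed of carrier below 0.02 m/s); the robot touches nothing.
It fails at once if the carrier is dropped or flung (faster than 0.5 m/s with no finger on it) (linear speed of carrier above 0.5 m/s and contact force between the fingers and carrier below 0.1 N).
It fails at once if the carrier is tipped by more than 60 degrees (angle between carrier's own z axis and vertical above 1.05 rad).
It fails at once if a bystander is moved by more than 25 mm (distance of any of spare_tray, tray_stack, solvent_bottle, swab_jar, dish, brush, driver from where it was at the start of the episode above 0.025 m).
It also fails if it takes over 72 s, if anything falls off the work surface, if the arm or the gripper's body presses on something with over 40 N, if the wrist force passes 120 N, or if a joint passes its speed limit or range.

## Working session

There is one attempt and no reset: what is moved stays moved. The work goes in short steps, Python scripts to look and compute and a shell command to move; the robot and the scene stay as the last step left them, time stands still between calls to the robot, and variables do not carry over. Pictures are saved under pics/ and viewed, at most 10 in all, crops included, and the job is handed in when it is done.

```bash
ls; mkdir -p pics
cat > h.py <<'E'
import numpy as np, cv2
from cell import env
from scipy.spatial.transform import Rotation as R
def cam(n):
    c=env.read_camera(n); c['R']=cv2.Rodrigues(np.array(c['rvec'],float))[0]; c['t']=np.array(c['tvec'],float).ravel(); return c
def cloud(c):
    v,u=np.mgrid[0:420,0:560]; d=c['depth']
    p=np.stack([(u-c['cx'])/c['fx']*d,(v-c['cy'])/c['fy']*d,d],-1)
    w=(p-c['t'])@c['R']; w[d==0]=np.nan; return w
def proj(c,p):
    q=c['R']@np.array(p,float)+c['t']; return q[0]/q[2]*c['fx']+c['cx'], q[1]/q[2]*c['fy']+c['cy']
E
python3 - <<'E'
from h import *
o=env.get_obs(); print(o, env.hold_point_z)
for n in ('top','side'):
    c=cam(n); cv2.imwrite(f'pics/{n}0.png',c['pixels']); np.savez(f'{n}0.npz',w=cloud(c),p=c['pixels'],R=c['R'],t=c['t'],k=[c['fx'],c['fy'],c['cx'],c['cy']])
    print(n,'campos',-c['R'].T@c['t'],c['R'].round(3).tolist(),c['fx'])
E
```

```text
pics
{'time_s': 0.0, 'qpos': array([-73.27506236,  18.44046494,  -4.01569743,  83.17536758,
         1.29610106,  78.54111634,  -3.25928957]), 'joint_velocities': array([ 0.11691455, -0.05630213,  0.02636652,  0.03387799, -0.05952407,
       -0.02189407, -0.03589991]), 'effort': array([ 3.33510934e-04, -4.91277766e+01, -4.03899886e-01, -3.12532496e+01,
       -6.41273288e-02,  4.34179860e-02,  1.59121837e-04]), 'tool_pos': array([0.17814761, 0.62446672, 0.1914416 ]), 'tool_rot': array([-1.79888358e+02,  6.80958008e-03,  1.64085917e+02]), 'force': array([ 0.50031986, -0.0827134 ,  0.69934881]), 'wrist_torque': array([ 0.00904746, -0.01679429,  0.03524501]), 'grasp_force': 0.0, 'grip_width': 0.08675812464633147} 0.0187
top campos [ 0.42093009 -0.03065817  1.48105827] [[0.007, -1.0, 0.003], [-0.995, -0.007, -0.103], [0.103, -0.002, -0.995]] 498.4140547366447
side campos [ 0.22607283 -0.29555158  1.30436701] [[0.671, -0.741, 0.011], [-0.696, -0.635, -0.333], [0.254, 0.216, -0.943]] 425.5174816988126
```

View pics/top0.png

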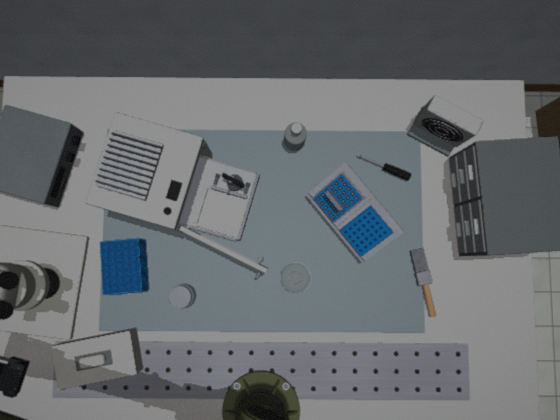

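View pics/side0.png

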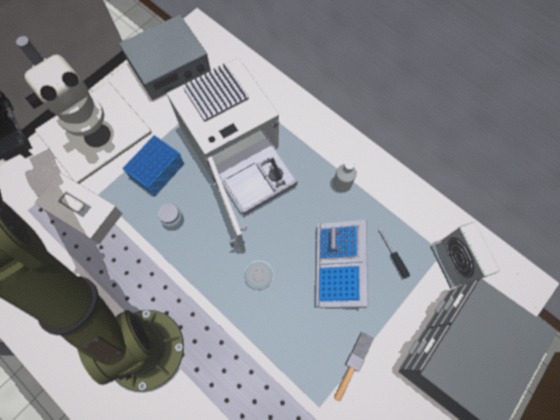

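The bench: chamber at (150,170) in the top view, its drawer out at (225,200), cam at (235,183), open door from (185,230) to (265,270). The stand is around (355,212), with the carrier in the upper-left bay and its handle at (335,200). I'll enlarge the two regions to measure them.

Run:
```python
from h import *
p=np.load('top0.npz')['p']
def up(a,k): return cv2.convertScaleAbs(cv2.resize(a,None,fx=k,fy=k,interpolation=cv2.INTER_CUBIC),alpha=1.4)
a=up(p[150:285,175:280],4); b=up(p[150:285,300:410],4)
cv2.imwrite('pics/t1.png',np.hstack([a[:,:400],b[:,:400]]))
```

```text
(no output)
```

View pics/t1.png

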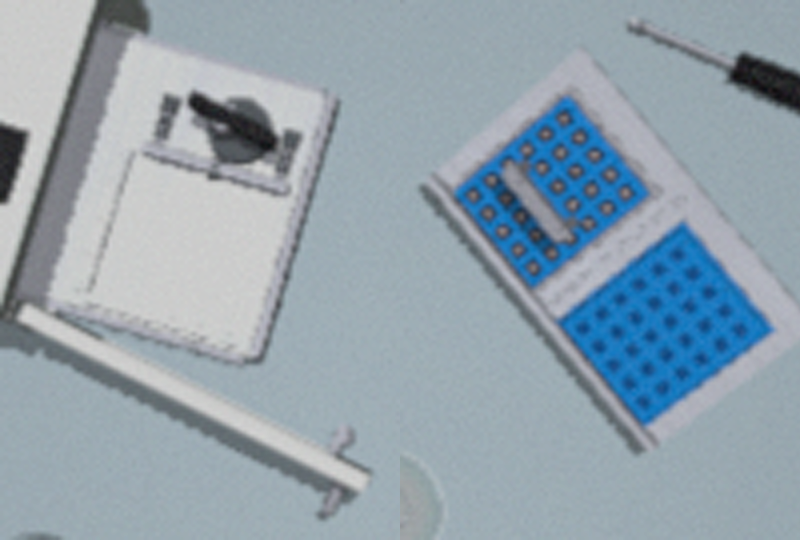

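The left half of the crop shows the drawer: fence on the near side, jaw near (215,170), and the black cam bar running from (195,100) to (270,145). The right half shows the carrier in the upper-left bay, with its bar from (505,165) to (572,235) along the stand's y. Next I'll measure these from depth.

```bash
cat > m.py <<'E'
from h import *
def rect(P):
    (c,s,a)=cv2.minAreaRect(P[:,:2].astype(np.float32)*1000); return np.round(c,1),np.round(s,1),round(a,2)
for n in ('top','side'):
    f=np.load(n+'0.npz'); w=f['w'].reshape(-1,3); p=f['p'].reshape(-1,3).astype(int); k=f['k']
    B,G,Rr=p.T
    ok=np.isfinite(w[:,0]); print(n,'bench z',np.median(w[ok&(abs(w[:,2])<.02),2]))
    # chamber roof
    reg=ok&(w[:,0]>.45)&(w[:,0]<.95)&(w[:,1]>.05)&(w[:,1]<.6)
    roof=w[reg&(abs(w[:,2]-.215)<.006)]; lab=roof
    print(' roof',len(roof),rect(roof[(roof[:,1]>.25)]) , np.median(roof[:,2]))
    # blue on stand
    m=ok&(B>1.6*Rr)&(B>90)&(w[:,1]<0)&(w[:,1]>-.5)&(w[:,0]>.3)
    P=w[m]; print(' blue',len(P),P.mean(0))
    c=P.mean(0); nrm=np.linalg.svd(P-c,full_matrices=False)[2][2]; nrm*=np.sign(nrm[2])
    h=(P-c)@nrm; P=P[abs(h)<.004]; c=P.mean(0); nrm=np.linalg.svd(P-c,full_matrices=False)[2][2]; nrm*=np.sign(nrm[2])
    x=-np.array([nrm[0],nrm[1],0]);  # low edge at -x : normal leans toward -x
    yaw=np.degrees(np.arctan2(x[1],x[0])); print(' normal',nrm.round(3),'tilt',np.degrees(np.arccos(nrm[2])),'yaw',yaw)
    H=(w-c)@nrm
    q=ok&(H>.030)&(H<.05)&(np.linalg.norm(w-c,axis=1)<.2)&(w[:,2]>.05)
    Q=w[q]; print(' bar',len(Q),Q.mean(0).round(4),'H',np.median(H[q]))
    if len(Q)>10:
        Q2=Q[:,:2]-Q[:,:2].mean(0); d=np.linalg.svd(Q2,full_matrices=False)[2][0]; print('  bar dir deg',np.degrees(np.arctan2(d[1],d[0])),'len',np.ptp(Q2@d),'wid',np.ptp(Q2@[-d[1],d[0]]))
    # cam black bar
    q=ok&(w[:,2]>.08)&(w[:,2]<.1)&(w[:,0]>.55)&(w[:,0]<.75)&(w[:,1]>.02)&(w[:,1]<.2)&(p.sum(1)<200)
    print(' cam',q.sum(),w[q].mean(0).round(4),rect(w[q]) if q.sum()>5 else '')
    # door top edge
    q=ok&(w[:,2]>.2)&(w[:,2]<.22)&(w[:,0]>.3)&(w[:,0]<.65)&(w[:,1]>-.1)&(w[:,1]<.35)
    D=w[q]; print(' door/roof lowx',q.sum())
    # drawer parts
    for a,b in ((.03,.038),(.039,.046),(.047,.054),(.054,.06)):
        q=ok&(w[:,2]>a)&(w[:,2]<b)&(w[:,0]>.5)&(w[:,0]<.75)&(w[:,1]>.02)&(w[:,1]<.22)
        print('  z',a,b,q.sum(),rect(w[q]) if q.sum()>5 else '')
E
python3 m.py
```

```text
top bench z 0.000680730477100198
 roof 5897 (array([659.8, 317.6]), array([209.3, 249.7]), 74.12) 0.21515601808074952
 blue 2202 [ 0.54395757 -0.2659477   0.07103872]
 normal [-0.294  0.353  0.888] tilt 27.315837744988222 yaw -50.21893225945854
 bar 121 [ 0.5923 -0.1994  0.1081] H 0.04263905317137415
  bar dir deg -140.97911786041885 len 0.06300894298686237 wid 0.01555623173929681
 cam 109 [0.6579 0.09   0.0924] (array([681.6, 115.3]), array([155.2,  25.4]), 45.86)
 door/roof lowx 2754
  z 0.03 0.038 2701 (array([613.5, 124.1]), array([186.4, 229. ]), 74.26)
  z 0.039 0.046 433 (array([613.8, 122.2]), array([183.1, 230.5]), 74.1)
  z 0.047 0.054 276 (array([617.9, 103.7]), array([161.1, 227.7]), 86.74)
  z 0.054 0.06 125 (array([613.2, 105.9]), array([161.1, 234.8]), 84.16)
side bench z 0.0010033477848365297
 roof 3954 (array([660.6, 318.1]), array([209.9, 250.7]), 74.19) 0.2152783332907134
 blue 2140 [ 0.54605157 -0.26757019  0.07252564]
 normal [-0.289  0.342  0.894] tilt 26.583599774660087 yaw -49.80534231201222
 bar 118 [ 0.5913 -0.2013  0.1085] H 0.04234588849434724
  bar dir deg -140.14596944563544 len 0.06337248530063788 wid 0.016085048014066735
 cam 53 [0.6457 0.0739 0.0925] (array([648.6,  80.4]), array([65.8,  9.2]), 63.89)
 door/roof lowx 2095
  z 0.03 0.038 2141 (array([621.7, 120.8]), array([198.4, 244. ]), 88.18)
  z 0.039 0.046 338 (array([622.2, 120.4]), array([196.8, 239.8]), 87.49)
  z 0.047 0.054 252 (array([623.4, 129.9]), array([212.1, 220.7]), 81.75)
  z 0.054 0.06 133 (array([654.8,  88.4]), array([289.7, 118.3]), 32.74)
```

Only shifts and turns about the tool axis are available, so tilt has to come some other way. The TCP starts at azimuth 74°, the same as the chamber's x axis. I'll raise the tool and over-reach outward there, to see whether a pose beyond reach gives a tilt.

```bash
python3 -m jog '[{"dp":[0,0,-6]},{"dp":[0,0,-12]},{"dp":[0,0,-18]},{"dp":[0,0,-20]},{"dp":[0,0,-20]}]'; python3 -m jog '[{"dp":[0,6,0]},{"dp":[0,12,0]},{"dp":[0,18,0]},{"dp":[0,24,0]},{"dp":[0,30,0]},{"dp":[0,35,0]},{"dp":[0,35,0]}]'; python3 -c "
from h import *
o=env.get_obs();print(o['qpos'],o['tool_pos'],o['tool_rot'])"
```

```text
[-73.27428325  18.43314476  -4.0146755   83.16643177   1.29447343
  78.54028296  -3.26296404] [0.1781788  0.62455245 0.19160267] [-1.79905336e+02  5.13541978e-03  1.64079968e+02]validation failed for argument at $[0]...
validation failed for argument at $[0]...
```

```bash
python3 -m jog '[{"dp":[0,0,-6],"twist":0,"fingers":1},{"dp":[0,0,-12],"twist":0,"fingers":1},{"dp":[0,0,-18],"twist":0,"fingers":1},{"dp":[0,0,-20],"twist":0,"fingers":1},{"dp":[0,0,-20],"twist":0,"fingers":1}]'; python3 -m jog '[{"dp":[0,6,0],"twist":0,"fingers":1},{"dp":[0,12,0],"twist":0,"fingers":1},{"dp":[0,18,0],"twist":0,"fingers":1},{"dp":[0,24,0],"twist":0,"fingers":1},{"dp":[0,30,0],"twist":0,"fingers":1},{"dp":[0,35,0],"twist":0,"fingers":1},{"dp":[0,35,0],"twist":0,"fingers":1}]'; python3 -c "
from h import *
o=env.get_obs();print(o['qpos'],o['tool_pos'],o['tool_rot'])"
```

```text
time_s: 0.72
tool_pos: [0.1784, 0.6257, 0.3941]
tool_rot: [179.8, -0.0, 164.1]
force: [0.5, -0.2, -0.9]
grip_width: 0.087
grasp_force: 0.0
time_s: 1.6
tool_pos: [0.2372, 0.8249, 0.3457]
tool_rot: [178.4, -0.2, 164.0]
force: [87.0, -24.4, 3.6]
grip_width: 0.0874
grasp_force: 0.0
[-77.17835236  59.66619207  71.17756896   3.53351231 -69.56879988
 117.54465257   0.50686872] [0.23722286 0.82490056 0.34573507] [178.4041795   -0.24036066 163.99733409]
```

No tilt: the solver holds the orientation and runs into joint limits, with 87 N at the wrist. I'll back out of there now and check the state.

```bash
python3 -m jog '[{"dp":[0,-5,0],"twist":0,"fingers":1},{"dp":[0,-10,0],"twist":0,"fingers":1},{"dp":[0,-15,0],"twist":0,"fingers":1},{"dp":[0,-20,0],"twist":0,"fingers":1},{"dp":[0,-20,0],"twist":0,"fingers":1}]'; python3 -c "
from h import *
o=env.get_obs();print(o['qpos'],o['tool_pos'],o['tool_rot'],o['force'])"
```

```text
time_s: 2.22
tool_pos: [0.1807, 0.6284, 0.3387]
tool_rot: [178.6, -0.1, 164.0]
force: [-0.5, 1.2, 1.8]
grip_width: 0.0874
grasp_force: 0.0
[-121.5450303    28.09767777   70.35307801   71.0210265   -27.13999968
   96.57850745   16.46631637] [0.18074015 0.62842148 0.33867115] [ 1.78597761e+02 -1.41403542e-01  1.64043278e+02] [-0.47856322  1.18272375  1.75456162]
```

```bash
cat > go.py <<'E'
import sys
from h import *
x,y,z,az=map(float,sys.argv[1:5]); o=env.get_obs()
M=R.from_euler('xyz',o['tool_rot'],degrees=True).as_matrix()
dp=M.T@(np.array([x,y,z])-o['tool_pos'])*100
t=M.T@[np.cos(np.radians(az)),np.sin(np.radians(az)),0]
print('dp cm',dp.round(2),'twist',round(np.degrees(np.arctan2(-t[0],t[1])),1),'t',round(o['time_s'],2),'q',o['qpos'].round(0),'pos',o['tool_pos'].round(4),'rot',o['tool_rot'].round(1),'F',o['force'].round(1))
E
python3 go.py .5 .28 .38 0
```

```text
dp cm [-40.26 -24.61  -4.84] twist 74.0 t 2.23 q [-122.   28.   70.   71.  -27.   97.   16.] pos [0.1807 0.6284 0.3387] rot [ 1.786e+02 -1.000e-01  1.640e+02] F [-0.5  1.2  1.8]
```

```bash
python3 -m jog '[{"dp":[-3,-2,-1],"twist":5,"fingers":1},{"dp":[-8,-5,-2],"twist":14,"fingers":1},{"dp":[-13,-8,-3],"twist":23,"fingers":1},{"dp":[-18,-11,-4],"twist":32,"fingers":1},{"dp":[-23,-14,-5],"twist":41,"fingers":1},{"dp":[-28,-17,-5],"twist":50,"fingers":1},{"dp":[-33,-20,-5],"twist":60,"fingers":1},{"dp":[-36,-22,-5],"twist":65,"fingers":1}]'; python3 go.py .59 -.2 .36 -50
```

```text
time_s: 3.22
tool_pos: [0.4689, 0.3167, 0.3836]
tool_rot: [179.4, -1.5, 98.6]
force: [-0.3, 0.3, 0.1]
grip_width: 0.087
grasp_force: 0.0
dp cm [-52.95   4.2    0.99] twist 58.6 t 3.23 q [-95.  11.  70.  78. -11.  97. -18.] pos [0.4689 0.3167 0.3836] rot [179.4  -1.5  98.6] F [-0.3  0.3  0.1]
```

```bash
python3 -m jog '[{"dp":[-4,0.3,0],"twist":7,"fingers":1},{"dp":[-10,0.6,0],"twist":15,"fingers":1},{"dp":[-16,1,0],"twist":23,"fingers":1},{"dp":[-22,1.5,0.3],"twist":31,"fingers":1},{"dp":[-28,2,0.5],"twist":39,"fingers":1},{"dp":[-34,2.5,0.7],"twist":47,"fingers":1},{"dp":[-39,3,0.9],"twist":54,"fingers":1},{"dp":[-43,3.4,1],"twist":58,"fingers":1}]'; python3 go.py .59 -.2 .25 -50
```

```text
time_s: 4.22
tool_pos: [0.5683, -0.1007, 0.3617]
tool_rot: [-178.9, -1.3, 40.8]
force: [-0.2, 0.8, 0.4]
grip_width: 0.0869
grasp_force: 0.0
dp cm [-5.1   9.15 10.88] twist 0.8 t 4.22 q [-47.  15.  70.  78. -16.  97. -29.] pos [ 0.5683 -0.1007  0.3617] rot [-178.9   -1.3   40.8] F [-0.2  0.8  0.4]
```

```bash
python3 -m jog '[{"dp":[-2,4,3],"twist":1,"fingers":0.46},{"dp":[-4,8,8],"twist":1,"fingers":0.46},{"dp":[-5.1,9.7,13],"twist":1,"fingers":0.46},{"dp":[-5.1,9.7,15],"twist":1,"fingers":0.46},{"dp":[-5.1,9.7,15],"twist":1,"fingers":0.46},{"dp":[-5.1,9.7,15],"twist":1,"fingers":0.46}]'; python3 go.py .594 -.203 .085 -50
python3 - <<'E'
from h import *
c=cam('side'); u,v=map(int,proj(c,[.594,-.203,.12])); a=c['pixels'][v-70:v+70,u-90:u+90]; cv2.imwrite('pics/g1.png',cv2.resize(a,None,fx=4,fy=4))
E
```

```text
time_s: 4.97
tool_pos: [0.5968, -0.1993, 0.2129]
tool_rot: [-179.1, -1.5, 40.2]
force: [0.4, -1.4, -0.4]
grip_width: 0.0414
grasp_force: 0.0
dp cm [-0.8   0.29 12.77] twist 0.2 t 4.97 q [-31.  26.  65.  86. -25.  83. -14.] pos [ 0.5968 -0.1993  0.2129] rot [-179.1   -1.5   40.2] F [ 0.4 -1.4 -0.4]
```

View pics/g1.png

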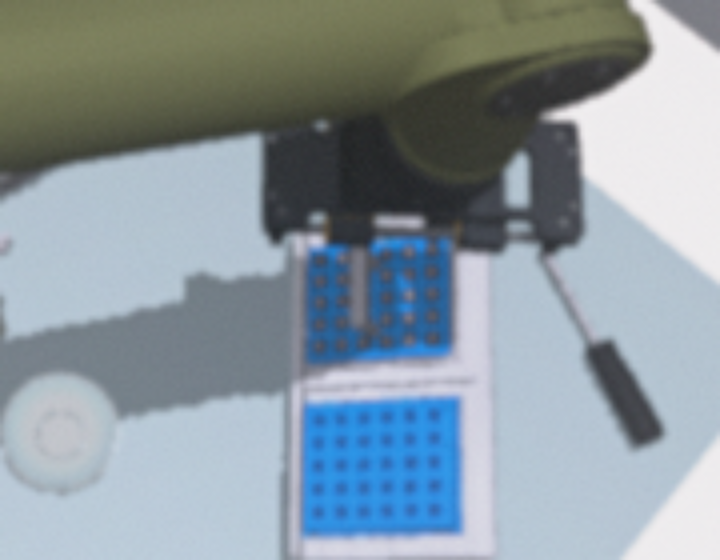

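The gripper, part open, is lined up over the carrier's bar at (360,285) and still about 10 cm above it; the opening follows the stand's x. I'll descend, close lightly and check.

```bash
python3 -m jog '[{"dp":[-0.6,0.3,4],"twist":0,"fingers":0.46},{"dp":[-0.8,0.3,8],"twist":0,"fingers":0.46},{"dp":[-0.8,0.3,11],"twist":0,"fingers":0.46},{"dp":[-0.8,0.3,12.3],"twist":0,"fingers":0.46},{"dp":[-0.8,0.3,12.8],"twist":0,"fingers":0.46},{"dp":[-0.8,0.3,12.8],"twist":0,"fingers":0.46}]'; python3 go.py .594 -.203 .085 -50;  python3 -m jog '[{"dp":[0,0,0],"twist":0,"fingers":0.3},{"dp":[0,0,0],"twist":0,"fingers":0.2},{"dp":[0,0,0],"twist":0,"fingers":0.1},{"dp":[0,0,0],"twist":0,"fingers":0},{"dp":[0,0,0],"twist":0,"fingers":0},{"dp":[0,0,0],"twist":0,"fingers":0}]' 10
```

```text
time_s: 5.78
tool_pos: [0.5934, -0.2042, 0.0843]
tool_rot: [-179.1, -1.5, 40.1]
force: [0.0, 0.0, -0.0]
grip_width: 0.0398
grasp_force: 0.0
dp cm [ 0.12 -0.06 -0.07] twist 0.1 t 5.78 q [-28.  31.  61.  96. -30.  71. -10.] pos [ 0.5934 -0.2042  0.0843] rot [-179.1   -1.5   40.1] F [ 0.  0. -0.]
time_s: 6.52
tool_pos: [0.5926, -0.204, 0.0831]
tool_rot: [-179.0, -1.4, 40.1]
force: [0.4, 0.6, 0.1]
grip_width: 0.0009
grasp_force: 0.0
```

Run:
```python
from h import *
im=[]
for n in ('side','top'):
    c=cam(n); u,v=map(int,proj(c,[.594,-.203,.1])); a=c['pixels'][max(v-60,0):v+60,u-50:u+50]; im.append(cv2.resize(a,(400,480),interpolation=cv2.INTER_CUBIC))
    for P in ([.594,-.203,.1],env.get_obs()['tool_pos']): print(n,np.array(proj(c,P))-[u-50,v-60])
    w=cloud(c); q=(np.linalg.norm(w-[.594,-.203,.1],axis=-1)<.1)
    print(len(w[q]))
cv2.imwrite('pics/g2.png',cv2.convertScaleAbs(np.hstack(im),alpha=1.3))
```

```text
side [50.90831943 60.86134828]
side [50.09694471 62.96520574]
1299
top [50.90919391 60.656046  ]
top [50.55083132 61.88901809]
417
```

View pics/g2.png

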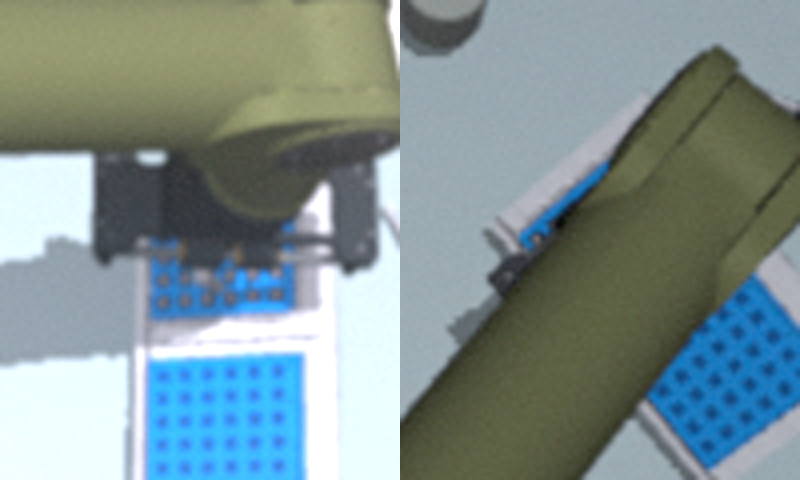

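Run:
```python
from h import *
o=env.get_obs(); print(o['grip_width'],o['grasp_force'],o['time_s'])
c=cam('side'); 
for h in (.02,-.02): 
    M=R.from_euler('xyz',o['tool_rot'],degrees=True).as_matrix(); print(proj(c,o['tool_pos']+M@[0,h,-.02]))
u,v=map(int,proj(c,[.594,-.203,.1])); w=cloud(c); p=c['pixels']
for r in range(v-8,v+14,1): print(r,' '.join(f"{w[r,k,2]*1000:.0f}/{p[r,k].sum()}" for k in range(u-14,u+16,2)))
print(u,v)
```

```text
0.0005350045612839536 0.0 6.625
(np.float64(340.96103645344704), np.float64(239.62058862679157))
(np.float64(327.33160232141364), np.float64(239.04250713797086))
230 227/158 226/164 234/132 275/128 284/126 282/127 282/131 285/130 295/129 296/126 321/147 327/173 330/192 332/182 335/187
231 228/159 226/162 234/141 272/126 285/134 284/136 285/133 283/137 287/129 287/127 310/140 318/154 325/173 333/182 331/186
232 224/168 226/164 237/132 260/124 283/137 282/133 281/139 284/131 281/134 292/128 293/130 315/140 316/145 321/169 330/175
233 232/163 224/163 237/134 250/129 284/125 284/135 281/131 284/139 282/130 287/132 291/130 290/131 310/139 315/142 316/165
234 227/161 229/159 234/130 240/130 281/136 281/133 284/132 283/134 282/136 280/135 288/135 287/144 291/133 290/135 291/137
235 226/169 230/159 232/138 237/130 282/130 284/130 281/136 283/126 281/128 234/131 238/132 286/132 291/131 294/135 293/133
236 226/172 226/160 231/138 229/142 280/133 279/130 283/133 nan/133 284/146 233/140 239/125 284/127 288/139 288/138 290/137
237 224/254 225/199 227/152 223/165 223/162 226/155 226/149 223/143 22
[... 989 characters left out ...]
243 nan/264 192/257 197/234
246 42/371 48/302 53/268 49/270 58/259 63/244 104/299 108/354 109/273 69/271 73/273 80/289 82/353 85/329 85/310
247 40/370 48/293 55/266 49/258 55/269 62/266 103/317 112/363 107/300 68/289 73/269 76/294 80/383 83/321 85/344
248 42/365 44/297 51/265 57/260 51/271 61/258 105/294 111/326 106/277 87/274 76/262 74/293 82/383 82/308 86/364
249 42/378 43/313 48/263 53/273 55/275 59/258 65/292 100/283 103/264 87/267 72/279 75/305 80/363 77/301 86/352
250 41/383 41/321 49/277 52/282 56/294 57/274 61/289 61/280 81/243 85/258 70/271 72/291 76/324 84/276 88/299
251 42/378 40/313 48/282 51/290 56/291 59/269 61/288 68/268 64/236 72/264 73/260 81/266 76/288 85/267 85/260
333 238
```

Run:
```python
from h import *
c0=np.array([.594,-.203]); a=np.radians(-50.); ex=np.array([np.cos(a),np.sin(a)]); ey=np.array([-ex[1],ex[0]])
def rep(w,t):
    q=(np.linalg.norm(w-[.594,-.203,.1],axis=-1)<.12)&(w[...,2]>.099)&(w[...,2]<.116)
    P=w[q]; s=(P[:,:2]-c0)@ex*1000; r=(P[:,:2]-c0)@ey*1000; k=abs(s+0)<25; print(t,k.sum(),'s',s[k].min(),np.median(s[k]),s[k].max(),'r',r[k].min(),np.median(r[k]),r[k].max())
for n in ('top','side'): rep(np.load(n+'0.npz')['w'],n+'0')
c=cam('side'); rep(cloud(c),'now')
o=env.get_obs(); d=o['tool_pos'][:2]-c0; print('tcp s,r',d@ex*1000,d@ey*1000,(R.from_euler('xyz',o['tool_rot'],degrees=True).as_matrix()).round(3))
```

```text
top0 121 s -11.03547726514674 -4.363149161958003 4.959213014523253 r -30.778476326302943 1.0547263076473328 32.21006791630418
side0 123 s -9.998900868176422 -3.726256222260835 6.457212513311448 r -31.457805518855185 -0.48604334406809185 31.91409286453363
now 19 s -10.12609775320539 -1.832583896311028 6.002968330008629 r -31.926284238267947 -27.397475726477214 -21.66525300257077
tcp s,r -0.1356667859231981 -1.786673523541286 [[ 0.765  0.644  0.008]
 [ 0.644 -0.765  0.029]
 [ 0.025 -0.017 -1.   ]]
```

```bash
python3 -m jog '[{"dp":[0,0,-2],"twist":0,"fingers":0},{"dp":[0,0,-4],"twist":0,"fingers":0},{"dp":[0,0,-8],"twist":0,"fingers":0},{"dp":[0,0,-8],"twist":0,"fingers":0}]';  python3 - <<'E'
from h import *
c=cam('side'); o=env.get_obs(); t=o['tool_pos']
u,v=map(int,proj(c,t)); a=c['pixels'][v-60:v+75,u-60:u+60]; cv2.imwrite('pics/g3.png',cv2.convertScaleAbs(cv2.resize(a,None,fx=4,fy=4,interpolation=cv2.INTER_CUBIC),alpha=1.5))
print(t,'tcp at crop',4*60,4*60)
w=cloud(c); q=(np.linalg.norm(w[...,:2]-t[:2],axis=-1)<.06)&(w[...,2]>.115)&(w[...,2]<t[2]+.06); print(q.sum(), w[q].min(0) if q.any() else '', w[q].max(0) if q.any() else '')
E
```

```text
time_s: 7.22
tool_pos: [0.5941, -0.2083, 0.168]
tool_rot: [-179.4, -1.7, 40.1]
force: [-0.7, 0.1, -0.7]
grip_width: 0.0005
grasp_force: 0.0
[ 0.59311574 -0.20738797  0.16594959] tcp at crop 240 240
2 [ 0.57306707 -0.21797092  0.11504972] [ 0.58003796 -0.21225524  0.11536793]
```

View pics/g3.png

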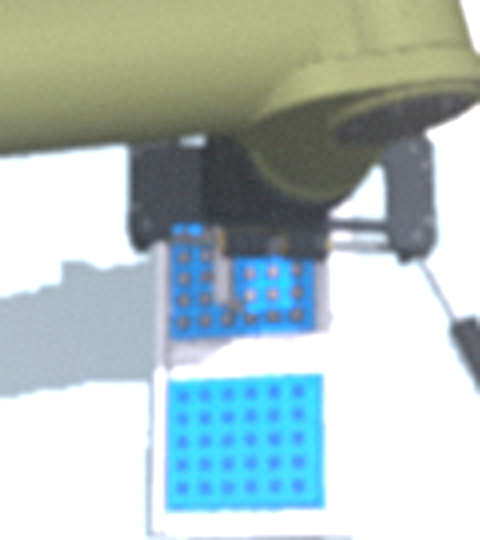

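The carrier hasn't moved and the fingers closed on nothing, so the reported TCP and the cameras disagree somewhere. I'll compare the gripper body's measured position with the reported pose.

Run:
```python
from h import *
c=cam('side'); o=env.get_obs(); t=o['tool_pos']; M=R.from_euler('xyz',o['tool_rot'],degrees=True).as_matrix()
w=cloud(c); p=c['pixels'].astype(int); L=(w-t)@M*1000   # tool coords mm
dark=(p.sum(-1)<190)&(abs(p[...,0]-p[...,2])<25)&(np.linalg.norm(w[...,:2]-t[:2],axis=-1)<.13)&(w[...,2]>.12)
D=L[dark]; print(len(D))
for a in range(-260,0,20):
    k=(D[:,2]>=a)&(D[:,2]<a+20)
    if k.sum()>3: print('z',a,k.sum(),'x',np.percentile(D[k,0],[2,50,98]).round(0),'y',np.percentile(D[k,1],[2,50,98]).round(0))
```

```text
1790
z -260 86 x [-39. -33. -15.] y [-34. -13.  19.]
z -240 50 x [-39. -33.  -7.] y [-35. -18.  13.]
z -220 228 x [-38. -25.   8.] y [-48. -34.  10.]
z -200 72 x [-38. -21.  12.] y [-49. -36.  14.]
z -180 21 x [-23.  -9.  16.] y [-50. -49. -46.]
z -160 418 x [-36.  -8.  22.] y [-89. -67.  20.]
z -140 150 x [-38. -30. -24.] y [-82.  -7.  77.]
z -120 7 x [-38. -38. -21.] y [-21.  14.  26.]
```

```bash
python3 go.py .5915 -.2 .083 -50; python3 -m jog '[{"dp":[-0.7,-0.4,3],"twist":0,"fingers":0},{"dp":[-0.7,-0.4,6],"twist":0,"fingers":0},{"dp":[-0.7,-0.4,7.5],"twist":0,"fingers":0},{"dp":[-0.7,-0.4,8.2],"twist":0,"fingers":0},{"dp":[-0.7,-0.4,8.2],"twist":0,"fingers":0}]'; python3 -m jog '[{"dp":[0,0,0.5],"twist":0,"fingers":0},{"dp":[0,0,1],"twist":0,"fingers":0},{"dp":[0,0,1],"twist":0,"fingers":0}]'; python3 go.py .5915 -.2 .083 -50
```

```text
dp cm [ 0.15 -0.44  8.16] twist 0.1 t 7.33 q [-30.  27.  64.  91. -27.  79. -12.] pos [ 0.5924 -0.2067  0.1644] rot [-179.1   -1.5   40.1] F [-0.3 -0.5 -0.4]
time_s: 7.95
tool_pos: [0.5847, -0.2055, 0.0821]
tool_rot: [-179.0, -1.5, 40.1]
force: [-1.6, 0.9, 2.6]
grip_width: 0.0007
grasp_force: 1.1
time_s: 8.32
tool_pos: [0.5853, -0.2056, 0.0807]
tool_rot: [-178.9, -1.8, 40.1]
force: [-19.6, 10.7, 53.8]
grip_width: 0.0004
grasp_force: 27.2
dp cm [ 0.84 -0.03 -0.21] twist 0.1 t 8.32 q [-28.  31.  61.  97. -30.  71.  -9.] pos [ 0.5853 -0.2056  0.0807] rot [-178.9   -1.8   40.1] F [-19.6  10.7  53.8]
```

Contact came at reported z = 0.081, where the cameras put the bar top at 0.107. Relative to the cameras, then, the fingertips sit about 26 mm higher than reported. I'll back off, re-centre, open and descend lower in checked steps.

```bash
python3 -m jog '[{"dp":[0,0,-1.5],"twist":0,"fingers":0},{"dp":[0,0,-5],"twist":0,"fingers":0.46},{"dp":[0,0,-5],"twist":0,"fingers":0.46},{"dp":[0,0,-5],"twist":0,"fingers":0.46}]'; python3 go.py .594 -.203 .07 -50
python3 - <<'E'
from h import *
c=cam('side'); w=cloud(c)
c0=np.array([.594,-.203]); a=np.radians(-50.); ex=np.array([np.cos(a),np.sin(a)]); ey=np.array([-ex[1],ex[0]])
q=(np.linalg.norm(w-[.594,-.203,.1],axis=-1)<.12)&(w[...,2]>.099)&(w[...,2]<.116)
P=w[q]; s=(P[:,:2]-c0)@ex*1000; r=(P[:,:2]-c0)@ey*1000; k=abs(s+0)<25; print('bar',k.sum(),'s',np.median(s[k]),s[k].min(),s[k].max(),'r',r[k].min(),r[k].max(),np.median(P[k,2]))
E
```

```text
time_s: 8.82
tool_pos: [0.5844, -0.2064, 0.1207]
tool_rot: [-179.0, -1.5, 40.1]
force: [-0.0, 0.7, -0.3]
grip_width: 0.0227
grasp_force: 0.0
dp cm [0.82 0.44 5.09] twist 0.1 t 8.82 q [-30.  28.  63.  95. -28.  74. -11.] pos [ 0.5844 -0.2064  0.1207] rot [-179.    -1.5   40.1] F [-0.   0.7 -0.3]
bar 31 s -0.9277123922577122 -9.948424582991018 5.950227807000089 r -31.304873477128897 2.4426504667673026 0.1084383565375884
```

```bash
python3 -m jog '[{"dp":[0.8,0.4,0],"twist":0,"fingers":0.46},{"dp":[0.8,0.4,0],"twist":0,"fingers":0.46},{"dp":[0.8,0.4,2.5],"twist":0,"fingers":0.46},{"dp":[0.8,0.4,4],"twist":0,"fingers":0.46},{"dp":[0.8,0.4,5],"twist":0,"fingers":0.46},{"dp":[0.8,0.4,5],"twist":0,"fingers":0.46}]'; python3 -m jog '[{"dp":[0,0,0.3],"twist":0,"fingers":0.46},{"dp":[0,0,0.6],"twist":0,"fingers":0.46},{"dp":[0,0,0.6],"twist":0,"fingers":0.46}]';python3 go.py .594 -.203 .06 -50
```

```text
time_s: 9.62
tool_pos: [0.593, -0.2029, 0.0704]
tool_rot: [-179.0, -1.4, 40.1]
force: [-0.1, 0.1, 0.6]
grip_width: 0.0401
grasp_force: 0.0
time_s: 10.0
tool_pos: [0.5935, -0.2028, 0.0652]
tool_rot: [-179.0, -1.5, 40.1]
force: [0.2, 0.5, 0.7]
grip_width: 0.0397
grasp_force: 0.0
dp cm [0.01 0.06 0.51] twist 0.1 t 10.0 q [-27.  32.  60.  97. -31.  69.  -9.] pos [ 0.5935 -0.2028  0.0652] rot [-179.    -1.5   40.1] F [0.2 0.5 0.7]
```

```bash
python3 -m jog '[{"dp":[0,0,0.2],"twist":0,"fingers":0.46},{"dp":[0,0,0.5],"twist":0,"fingers":0.46},{"dp":[0,0,0.5],"twist":0,"fingers":0.46}]'; python3 -m jog '[{"dp":[0,0,0],"twist":0,"fingers":0.3},{"dp":[0,0,0],"twist":0,"fingers":0.2},{"dp":[0,0,0],"twist":0,"fingers":0.1},{"dp":[0,0,0],"twist":0,"fingers":0},{"dp":[0,0,0],"twist":0,"fingers":0},{"dp":[0,0,0],"twist":0,"fingers":0}]' 10
```

```text
time_s: 10.38
tool_pos: [0.5933, -0.2026, 0.0598]
tool_rot: [-179.0, -1.4, 40.1]
force: [-0.1, 0.2, 0.6]
grip_width: 0.0401
grasp_force: 0.0
time_s: 11.12
tool_pos: [0.5918, -0.2007, 0.06]
tool_rot: [-178.7, -1.4, 40.1]
force: [-4.5, 4.7, 3.8]
grip_width: 0.017
grasp_force: 10.0
```

Gripped: the width is 17 mm, as expected for the tilted bar. Now I'll lift gently and check whether the carrier swings level.

```bash
python3 -m jog '[{"dp":[0,0,-0.7],"twist":0,"fingers":0},{"dp":[0,0,-1.5],"twist":0,"fingers":0},{"dp":[0,0,-2.5],"twist":0,"fingers":0},{"dp":[0,0,-4],"twist":0,"fingers":0},{"dp":[0,0,-6],"twist":0,"fingers":0},{"dp":[0,0,-9],"twist":0,"fingers":0},{"dp":[0,0,-13],"twist":0,"fingers":0},{"dp":[0,0,-17],"twist":0,"fingers":0}]'
cat > lev.py <<'E'
from h import *
c=cam('side'); o=env.get_obs(); t=o['tool_pos']; w=cloud(c); p=c['pixels'].astype(int)
m=(p[...,0]>1.6*p[...,2])&(p[...,0]>80)&(w[...,2]>t[2]-.06)&(np.linalg.norm(w[...,:2]-t[:2],axis=-1)<.12)
P=w[m]; print('n',len(P),P.mean(0))
for i in range(3):
    cc=P.mean(0); n=np.linalg.svd(P-cc,full_matrices=False)[2][2]; n*=np.sign(n[2]); P=P[abs((P-cc)@n)<.004]
print('normal',n.round(3),'tilt',np.degrees(np.arccos(n[2])).round(2),'plane z at tcp minus tcp z',(cc[2]-((t-cc)[:2]@n[:2])/n[2]-t[2]).round(4),len(P),'width',o['grip_width'],o['tool_pos'].round(4),o['tool_rot'].round(1),o['force'].round(1))
r=cv2.minAreaRect((P[:,:2]*1000).astype(np.float32)); print(r)
E
python3 lev.py
```

```text
time_s: 12.12
tool_pos: [0.592, -0.208, 0.2325]
tool_rot: [-179.1, -1.5, 40.0]
force: [0.8, 1.2, -1.9]
grip_width: 0.0118
grasp_force: 10.0
n 557 [ 0.56930212 -0.22048861  0.242679  ]
normal [0.816 0.562 0.134] tilt 82.3 plane z at tcp minus tcp z -0.1926 124 width 0.01161735462338079 [ 0.5942 -0.2099  0.2384] [-179.5   -1.7   40. ] [ 0.2 -1.6  2.2]
((564.8150024414062, -224.91885375976562), (22.41875648498535, 118.90643310546875), 34.19136047363281)
```

The width fell to 11.8 mm, so the bar has squared up in the pads and the carrier hangs level. The tray height also confirms the 26 mm offset. Next: refine the nest edges from the first images and plan the move.

Run:
```python
from h import *
A=np.radians(74.15); ex=np.array([np.cos(A),np.sin(A)]); ey=np.array([-ex[1],ex[0]]); o=np.array([.66,.318])
for n in ('top','side'):
    w=np.load(n+'0.npz')['w'].reshape(-1,3); ok=np.isfinite(w[:,0]); u=(w[:,:2]-o)@ex*1000; v=(w[:,:2]-o)@ey*1000; z=w[:,2]*1000
    def f(c,other,lo,hi,a,b,thr,st=1):
        return [(int(x),int(round(np.mean(z[q])))) for x in np.arange(a,b,st) if (q:=ok&(c>=x)&(c<x+st)&(other>lo)&(other<hi)).sum()>2]
    print(n,'front',f(u,v,0,75,-296,-276,45)); print(' rail',f(u,v,0,75,-164,-144,0)); print(' fence',f(v,u,-270,-170,80,100,0)); print(' jaw',f(v,u,-265,-235,-36,-12,0),f(v,u,-212,-175,-36,-12,0))
    # yaw check: roof front edge & drawer front top
    q=ok&(z>51)&(z<60)&(u<-280)&(u>-297)&(v>0)&(v<95); print(' front line slope deg',np.degrees(np.polyfit(v[q],u[q],1)[0]),u[q].mean(),q.sum())
    q=ok&(z>38)&(z<47)&(v>82)&(v<100)&(u>-275)&(u<-165); print(' fence slope deg',np.degrees(np.polyfit(u[q],v[q],1)[0]),v[q].mean(),q.sum())
    q=ok&(z>84)&(z<102)&(v<-20)&(v>-95)&(u>-275)&(u<-170); C=np.stack([u[q],v[q]],1); print(' cam',q.sum(),C.mean(0),cv2.minAreaRect(C.astype(np.float32)))
    q=ok&(z>203)&(z<217)&(u<-150)&(u>-420)&(v>100)&(v<260); C=np.stack([u[q],v[q]],1); print(' door',q.sum(),cv2.minAreaRect(C.astype(np.float32)),np.polyfit(u[q],v[q],1))
print('nest ctr?',o-222.5*ex/1000+32*ey/1000)
```

```text
top front [(-296, 1), (-295, 2), (-294, 1), (-293, 32), (-292, 25), (-291, 53), (-290, 56), (-289, 56), (-288, 56), (-287, 57), (-286, 54), (-285, 55), (-283, 32), (-282, 34), (-281, 36), (-280, 33), (-279, 33), (-278, 33), (-277, 36)]
 rail [(-164, 34), (-163, 36), (-162, 34), (-161, 35), (-160, 36), (-159, 38), (-158, 43), (-157, 43), (-156, 43), (-155, 43), (-154, 43), (-153, 43), (-152, 40), (-151, 41), (-149, 34), (-148, 35), (-147, 36), (-146, 32), (-145, 35)]
 fence [(80, 35), (81, 33), (82, 35), (83, 33), (84, 35), (85, 34), (86, 33), (87, 36), (88, 43), (89, 43), (90, 41), (91, 42), (92, 44), (93, 42), (94, 41), (95, 42), (96, 35), (97, 35), (98, 35), (99, 35)]
 jaw [(-36, 40), (-35, 39), (-33, 36), (-32, 36), (-28, 50), (-27, 51), (-25, 50), (-24, 50), (-23, 51), (-22, 49), (-21, 39), (-20, 45), (-19, 35), (-18, 33), (-17, 33), (-15, 36), (-14, 34), (-13, 35)] [(-35, 36), (-34, 36), (-32, 34), (-31, 39), (-29, 48), (-28, 49), (-27, 50), (-26, 51), (-24, 51), (-23, 49), (-22, 49), (-21, 44), (-20, 44), (-19, 36), (-18, 34), (-16, 34), (-15, 35), (-14, 38), (-13, 33)]
 front 
[... 985 characters left out ...]
39), (-28, 49), (-27, 51), (-24, 52), (-23, 50), (-22, 42), (-21, 45), (-20, 39), (-19, 35), (-17, 33), (-15, 37), (-14, 34)] [(-36, 44), (-35, 37), (-34, 35), (-29, 48), (-28, 49), (-26, 49), (-24, 52), (-22, 47), (-21, 41), (-20, 37), (-18, 34), (-16, 34), (-13, 34)]
 front line slope deg 0.4485003824159352 -289.58494686374326 79
 fence slope deg -0.20216722791615963 91.44385135146221 85
 cam 93 [-230.5563701  -55.155862 ] ((-229.48367309570312, -55.8328971862793), (17.15380859375, 70.53422546386719), 72.9187240600586)
 door 372 ((-271.68499755859375, 138.16563415527344), (12.052166938781738, 246.3728790283203), 79.91187286376953) [-0.17817613 89.78576619]
nest ctr? [0.56844748 0.11269928]
```

```bash
python3 go.py .5646 .1039 .235 -105.85
```

```text
dp cm [ 17.9  -25.92   1.12] twist 55.9 t 12.18 q [-30.  25.  66.  84. -24.  85. -14.] pos [ 0.5942 -0.2099  0.2384] rot [-179.5   -1.7   40. ] F [ 0.2 -1.6  2.2]
```

```bash
python3 -m jog '[{"dp":[1.5,-2,0],"twist":4,"fingers":0},{"dp":[4,-6,0],"twist":12,"fingers":0},{"dp":[7,-10,0],"twist":20,"fingers":0},{"dp":[10,-14,0],"twist":28,"fingers":0},{"dp":[13,-18.5,0.3],"twist":37,"fingers":0},{"dp":[15.5,-22.5,0.6],"twist":46,"fingers":0},{"dp":[17.3,-25,0.9],"twist":53,"fingers":0},{"dp":[17.9,-25.9,1.1],"twist":56,"fingers":0}]' 15;  python3 -m jog '[{"dp":[0,0,0],"twist":0,"fingers":0},{"dp":[0,0,0],"twist":0,"fingers":0}]'; python3 go.py .5646 .1039 .235 -105.85
python3 - <<'E'
from h import *
im=[]
A=np.radians(74.15); ex=np.array([np.cos(A),np.sin(A)]); ey=np.array([-ex[1],ex[0]]); o=np.array([.66,.318])
for n in ('side','top'):
    c=cam(n); p=c['pixels'].astype(int); w=cloud(c); u0,v0=map(int,proj(c,[.5646,.1039,.24])); im.append(cv2.resize(c['pixels'][max(v0-70,0):v0+70,u0-60:u0+60],(400,467)))
    m=(p[...,0]>1.6*p[...,2])&(p[...,0]>70)&(w[...,2]>.15)&(w[...,2]<.3); P=w[m]
    if len(P)>20: 
        u=(P[:,:2]-o)@ex*1000; v=(P[:,:2]-o)@ey*1000; print(n,len(P),'z',np.percentile(P[:,2],[5,50,95]),'u',np.percentile(u,[1,99]),'v',np.percentile(v,[1,99]),cv2.minAreaRect((P[:,:2]*1000).astype(np.float32)))
cv2.imwrite('pics/h1.png',cv2.convertScaleAbs(np.hstack(im),alpha=1.3))
E
```

```text
time_s: 13.18
tool_pos: [0.562, 0.1089, 0.2287]
tool_rot: [-178.2, 0.0, -15.8]
force: [-0.1, -0.7, -3.1]
grip_width: 0.0117
grasp_force: 15.0
time_s: 13.42
tool_pos: [0.5626, 0.1044, 0.2286]
tool_rot: [-178.2, -0.0, -16.0]
force: [-0.8, -0.0, -2.2]
grip_width: 0.0122
grasp_force: 15.0
dp cm [ 0.21 -0.02 -0.64] twist -0.1 t 13.43 q [ -71.   14.   69.   94.  -15.   81. -106.] pos [0.5626 0.1044 0.2286] rot [-178.2   -0.   -16. ] F [-0.8 -0.  -2.2]
side 397 z [0.2262123  0.23131071 0.23634614] u [-288.83034772 -179.59014673] v [-9.62340166 79.75822989] ((563.9656372070312, 102.24515533447266), (110.69123077392578, 94.27682495117188), 73.2209701538086)
top 193 z [0.22447808 0.22874461 0.23394866] u [-288.36657265 -263.06722873] v [ 4.43128058 80.85925651] ((543.5011596679688, 64.46939086914062), (25.91805076599121, 76.99427795410156), 73.64368438720703)
```

View pics/h1.png

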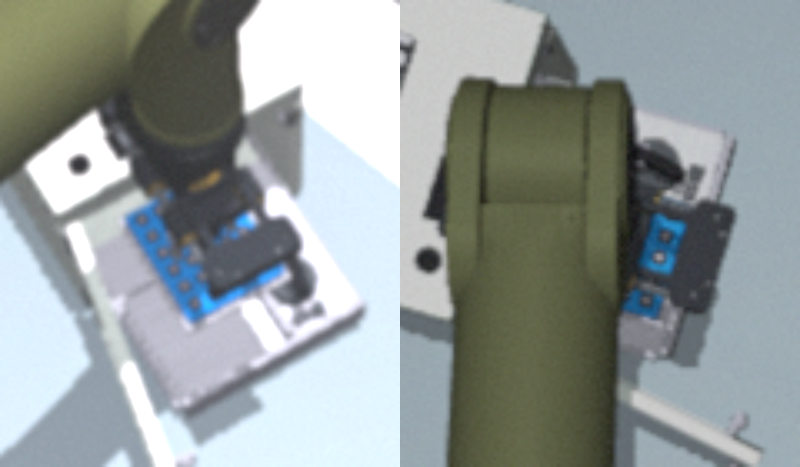

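The carrier hangs level over the nest, turned to match (tray yaw 73°, centre u = -233, v = 33.5 mm). The gripper body is 190 mm wide and would foul the chamber header at the true nest centre. So I'll set it down about 11 mm short, with its front edge on the drawer's front plate, then slide it in with the tool turned.

```bash
python3 go.py .5630 .1045 .075 -105.85
```

```text
dp cm [ 0.03  0.45 15.34] twist -0.2 t 13.53 q [ -71.   14.   69.   94.  -15.   81. -106.] pos [0.5626 0.1044 0.2285] rot [-178.2   -0.   -16. ] F [ 0.1  0.6 -3.6]
```

```bash
python3 -m jog '[{"dp":[0,0.1,2],"twist":0,"fingers":0},{"dp":[0,0.2,5.5],"twist":0,"fingers":0},{"dp":[0,0.3,9],"twist":0,"fingers":0},{"dp":[0,0.4,12],"twist":0,"fingers":0},{"dp":[0,0.45,14.5],"twist":0,"fingers":0},{"dp":[0,0.45,15.3],"twist":0,"fingers":0},{"dp":[0,0.45,15.3],"twist":0,"fingers":0}]'; python3 -m jog '[{"dp":[0,0,0.4],"twist":0,"fingers":0},{"dp":[0,0,0.8],"twist":0,"fingers":0},{"dp":[0,0,0.8],"twist":0,"fingers":0}]'; python3 go.py .563 .1045 .065 -105.85
```

```text
time_s: 14.4
tool_pos: [0.5621, 0.1055, 0.0744]
tool_rot: [-178.3, 0.0, -15.9]
force: [0.5, -0.2, -2.0]
grip_width: 0.012
grasp_force: 15.0
time_s: 14.78
tool_pos: [0.5632, 0.1071, 0.0678]
tool_rot: [-178.2, -0.0, -15.9]
force: [-1.5, 1.4, 4.5]
grip_width: 0.0122
grasp_force: 15.0
dp cm [0.06 0.26 0.27] twist -0.0 t 14.78 q [-64.  23.  62. 105. -25.  65. -98.] pos [0.5632 0.1071 0.0678] rot [-178.2   -0.   -15.9] F [-1.5  1.4  4.5]
```

```bash
python3 -m jog '[{"dp":[0,0.2,0.1],"twist":0,"fingers":0},{"dp":[0,0.2,0.4],"twist":0,"fingers":0},{"dp":[0,0.2,0.7],"twist":0,"fingers":0},{"dp":[0,0.2,1.0],"twist":0,"fingers":0},{"dp":[0,0.2,1.2],"twist":0,"fingers":0},{"dp":[0,0.2,1.2],"twist":0,"fingers":0}]' 3; python3 go.py .563 .1045 .065 -105.85
```

```text
time_s: 15.52
tool_pos: [0.5621, 0.1046, 0.0549]
tool_rot: [-178.3, 0.0, -15.9]
force: [0.6, 1.4, 1.3]
grip_width: 0.0148
grasp_force: 3.0
dp cm [ 0.09 -0.05 -1.01] twist -0.1 t 15.53 q [-63.  24.  62. 106. -26.  64. -98.] pos [0.5621 0.1046 0.0549] rot [-178.3    0.   -15.9] F [0.6 1.4 1.3]
```

The bar width rose to 14.8 mm, so the carrier now rests tilted about 10°, front edge on the plate. I'll release, rise and turn the tool by -90°.

```bash
python3 -m jog '[{"dp":[0,0,0],"twist":0,"fingers":0.15},{"dp":[0,0,0],"twist":0,"fingers":0.3},{"dp":[0,0,0],"twist":0,"fingers":0.45},{"dp":[0,0,0],"twist":0,"fingers":0.45},{"dp":[0,0,-2],"twist":0,"fingers":0.45},{"dp":[0,0,-5],"twist":0,"fingers":0.45},{"dp":[0,1,-9],"twist":0,"fingers":0.45}]';python3 -m jog '[{"dp":[0,1,0],"twist":-10,"fingers":0},{"dp":[0,2,0],"twist":-20,"fingers":0},{"dp":[0,2,0],"twist":-30,"fingers":0},{"dp":[0,2,0],"twist":-40,"fingers":0},{"dp":[0,2,0],"twist":-50,"fingers":0},{"dp":[0,2,0],"twist":-60,"fingers":0},{"dp":[0,2,0],"twist":-70,"fingers":0},{"dp":[0,2,0],"twist":-80,"fingers":0}]';cat > st.py <<'E'
from h import *
import sys
A=np.radians(74.15); ex=np.array([np.cos(A),np.sin(A)]); ey=np.array([-ex[1],ex[0]]); O=np.array([.66,.318])
def W(u,v): return O+u/1000*ex+v/1000*ey
def UV(P): d=P[...,:2]-O; return d@ex*1000,d@ey*1000
def tcp():
    o=env.get_obs(); print('tcp u v z',[round(float(x),1) for x in UV(o['tool_pos'])],round(o['tool_pos'][2]*1000,1),'az',o['tool_rot'].round(1),'F',o['force'].round(1),'q',o['qpos'].round(0),'t',round(o['time_s'],2))
def goto(u,v,z,az):
    o=env.get_obs(); M=R.from_euler('xyz',o['tool_rot'],degrees=True).as_matrix()
    print(' dp',(M.T@(np.r_[W(u,v),z/1000]-o['tool_pos'])*100).round(2),'twist',end=' ')
    t=M.T@[np.cos(np.radians(az)),np.sin(np.radians(az)),0]; print(round(np.degrees(np.arctan2(-t[0],t[1])),1))
def carrier():
    for n in ('top','side'):
        c=cam(n); p=c['pixels'].astype(int); w=cloud(c); u,v=UV(w)
        m=(p[...,0]>1.6*p[...,2])&(p[...,0]>60)&(w[...,2]>.03)&(w[...,2]<.09)&(u>-310)&(u<-120)&(v>-60)&(v<120); P=w[m]
        if len(P)<30: print(n,len(P)); continue
        uu,vv=UV(P); z=P[:,2]*1000; k=np.linalg.lstsq(np.c_[uu+222,vv-33,np.ones(len(uu))],z,rcond=None)[0]
        print(n,len(P),'u',np.percentile(uu,[1,99]).round(1),'v',np.percentile(vv,[1,99]).round(1),'z slope deg u,v',np.degrees(np.arctan(k[:2])).round(1),'z0',k[2].round(1))
        b=(w[...,2]>.07)&(w[...,2]<.115)&(abs(v-33)<45)&(u>-280)&(u<-190)&~m&(p.sum(-1)>150); print('  bar',b.sum(),np.c_[u[b],v[b]].mean(0) if b.any() else '')
if __name__=='__main__':
    tcp(); 
    if 'c' in sys.argv: carrier()
    if len(sys.argv)>5: goto(*map(float,sys.argv[-4:]))
E
python3 st.py c -258 33 62 -15.85
```

```text
time_s: 16.4
tool_pos: [0.5584, 0.0929, 0.1461]
tool_rot: [-178.3, 0.0, -15.9]
force: [0.0, 0.5, 1.1]
grip_width: 0.0392
grasp_force: 0.0
time_s: 17.4
tool_pos: [0.5535, 0.0727, 0.1454]
tool_rot: [-179.8, -1.8, 64.4]
force: [0.9, 0.2, -0.0]
grip_width: 0.0005
grasp_force: 0.0
tcp u v z [-265.0, 35.4] 145.4 az [-179.8   -1.8   64.4] F [ 0.9  0.2 -0. ] q [-56.  11.  53. 102. -11.  71. -26.] t 17.4
top 2
side 507 u [-296.9 -196. ] v [-14.6  78. ] z slope deg u,v [-11.3   0.1] z0 56.6
  bar 44 [-241.74886066   47.16538333]
 dp [0.46 0.16 8.35] twist -10.1
```

```bash
python3 -m jog '[{"dp":[0.1,0.1,0],"twist":-10,"fingers":0},{"dp":[-0.2,0.2,2],"twist":-10,"fingers":0},{"dp":[-0.3,0.2,5],"twist":-10,"fingers":0},{"dp":[-0.3,0.2,7.5],"twist":-10,"fingers":0},{"dp":[-0.3,0.2,8.2],"twist":-10,"fingers":0},{"dp":[-0.3,0.2,8.2],"twist":-10,"fingers":0}]'; python3 st.py -240 33 62 -15.85
```

```text
time_s: 18.25
tool_pos: [0.5537, 0.0717, 0.0613]
tool_rot: [-179.9, -1.7, 73.9]
force: [0.3, -0.2, -0.2]
grip_width: 0.0005
grasp_force: 0.0
tcp u v z [-266.0, 35.0] 61.3 az [-179.9   -1.7   73.9] F [ 0.3 -0.2 -0.2] q [-52.  17.  50. 107. -17.  62. -12.] t 18.25
```

```bash
python3 -m jog '[{"dp":[0.8,0,0],"twist":0,"fingers":0},{"dp":[1.3,0,0],"twist":0,"fingers":0},{"dp":[1.7,-0.1,0],"twist":0,"fingers":0},{"dp":[2.1,-0.1,0],"twist":0,"fingers":0},{"dp":[2.5,-0.1,0],"twist":0,"fingers":0},{"dp":[2.5,-0.1,0],"twist":0,"fingers":0}]'; python3 st.py c
```

```text
time_s: 19.0
tool_pos: [0.5601, 0.097, 0.0626]
tool_rot: [-180.0, -1.8, 74.1]
force: [-0.4, -0.6, -0.8]
grip_width: 0.0005
grasp_force: 0.2
tcp u v z [-239.8, 35.8] 62.6 az [-180.    -1.8   74.1] F [-0.4 -0.6 -0.8] q [-53.  18.  49. 106. -17.  62. -14.] t 19.0
top 135 u [-285.4 -270.2] v [-7.9 80.1] z slope deg u,v [-12.6  -0.3] z0 55.3
  bar 5 [-274.25520573   47.1597804 ]
side 370 u [-286.5 -219.7] v [-10.7  79.7] z slope deg u,v [-10.7  -0.2] z0 57.7
  bar 14 [-249.58937844   47.64767655]
```

```bash
python3 -m jog '[{"dp":[0.2,0,0],"twist":0,"fingers":0},{"dp":[0.4,0,0],"twist":0,"fingers":0},{"dp":[0.6,0,0],"twist":0,"fingers":0},{"dp":[0.8,0,0],"twist":0,"fingers":0},{"dp":[0.8,0,0],"twist":0,"fingers":0}]'; python3 st.py c
```

```text
time_s: 19.73
tool_pos: [0.5625, 0.1049, 0.063]
tool_rot: [180.0, -1.8, 74.1]
force: [1.1, 0.0, 0.2]
grip_width: 0.0006
grasp_force: 0.0
tcp u v z [-231.6, 35.6] 63.0 az [180.   -1.8  74.1] F [1.1 0.  0.2] q [-53.  19.  49. 105. -18.  62. -14.] t 19.73
top 140 u [-276.9 -258.4] v [-8.4 80.5] z slope deg u,v [ 0.4 -1.1] z0 48.9
  bar 0 
side 410 u [-277.7 -206. ] v [-12.1  79.2] z slope deg u,v [0.4 0.4] z0 48.6
  bar 10 [-224.97850952   58.461387  ]
```

The carrier dropped flat into the nest: tray top at 48.7 mm, slope 0.4°, centred. I'll withdraw the finger and check, then turn the cam by pushing the long end of its bar. A full grip-and-twist would swing the body into the chamber.

```bash
python3 -m jog '[{"dp":[-0.7,0,0],"twist":0,"fingers":0},{"dp":[-1.5,0,0],"twist":0,"fingers":0},{"dp":[-2,0,-2],"twist":0,"fingers":0},{"dp":[-2.5,0,-5],"twist":0,"fingers":0},{"dp":[-2.8,4,-6],"twist":0,"fingers":0},{"dp":[-2.8,8,-6],"twist":0,"fingers":0},{"dp":[-2.8,11,-6],"twist":0,"fingers":0},{"dp":[-2.8,11.2,-6],"twist":0,"fingers":0}]'; python3 st.py c -260 -78 50 -15.85
python3 - <<'E'
from st import *
for n in ('top','side'):
    c=cam(n); p=c['pixels'].astype(int); w=cloud(c); u,v=UV(w); q=(w[...,2]>.084)&(w[...,2]<.102)&(v<-20)&(v>-95)&(u>-275)&(u<-170); C=np.stack([u[q],v[q]],1)
    if q.sum()>20: print(n,q.sum(),C.mean(0),cv2.minAreaRect(C.astype(np.float32)))
E
```

```text
time_s: 20.82
tool_pos: [0.6633, 0.0429, 0.1231]
tool_rot: [179.9, -1.7, 74.0]
force: [-0.0, 0.3, 0.2]
grip_width: 0.0005
grasp_force: 0.0
tcp u v z [-263.7, -78.3] 123.1 az [179.9  -1.7  74. ] F [-0.   0.3  0.2] q [-41.  28.  49.  88. -23.  73.  -5.] t 20.82
top 0
side 712 u [-277.6 -166.6] v [-11.   79.3] z slope deg u,v [-0.3  0.1] z0 48.7
  bar 102 [-224.0405011    35.61561731]
 dp [0.08 0.17 7.28] twist -0.1
side 40 [-251.50818536  -52.44650412] ((-246.61749267578125, -54.52477264404297), (12.68084716796875, 43.59027862548828), 74.68579864501953)
```

The carrier lies level and centred (u = -222, v = 34). Lowering the finger beside the cam bar, then pushing it round in an arc.

```bash
python3 -m jog '[{"dp":[0.2,0,2],"twist":0,"fingers":0},{"dp":[0.3,0.1,5],"twist":0,"fingers":0},{"dp":[0.4,0.1,7],"twist":0,"fingers":0},{"dp":[0.4,0.1,7.3],"twist":0,"fingers":0},{"dp":[0.4,0.1,7.3],"twist":0,"fingers":0}]'; python3 st.py -259 -58 50 -15.85
```

```text
time_s: 21.65
tool_pos: [0.6646, 0.0503, 0.0494]
tool_rot: [180.0, -1.7, 74.1]
force: [0.6, -0.2, 0.2]
grip_width: 0.0005
grasp_force: 0.0
tcp u v z [-256.2, -77.6] 49.4 az [180.   -1.7  74.1] F [ 0.6 -0.2  0.2] q [-40.  32.  47.  92. -27.  67.  -3.] t 21.65
```

```bash
python3 -m jog '[{"dp":[0,-0.6,0],"twist":0,"fingers":0},{"dp":[0,-1.1,0],"twist":0,"fingers":0},{"dp":[0,-1.5,0],"twist":0,"fingers":0},{"dp":[0,-1.8,0],"twist":0,"fingers":0},{"dp":[0,-2.0,0],"twist":0,"fingers":0},{"dp":[0,-2.0,0],"twist":0,"fingers":0}]'; python3 st.py -250 -48 50 -15.85
```

```text
time_s: 22.4
tool_pos: [0.6462, 0.0558, 0.05]
tool_rot: [179.9, -1.8, 74.1]
force: [3.5, -1.2, -0.1]
grip_width: 0.0006
grasp_force: 1.6
tcp u v z [-256.0, -58.4] 50.0 az [179.9  -1.8  74.1] F [ 3.5 -1.2 -0.1] q [-42.  30.  47.  95. -26.  66.  -4.] t 22.4
```

```bash
python3 -m jog '[{"dp":[0.2,-0.4,0],"twist":0,"fingers":0},{"dp":[0.4,-0.7,0],"twist":0,"fingers":0},{"dp":[0.6,-1.0,0],"twist":0,"fingers":0},{"dp":[0.9,-1.2,0],"twist":0,"fingers":0},{"dp":[1.2,-1.4,0],"twist":0,"fingers":0},{"dp":[1.5,-1.5,0],"twist":0,"fingers":0},{"dp":[1.5,-1.5,0],"twist":0,"fingers":0}]'; python3 st.py c
cat > cm.py <<'E'
from st import *
for n in ('top','side'):
    c=cam(n); p=c['pixels'].astype(int); w=cloud(c); u,v=UV(w); q=(w[...,2]>.084)&(w[...,2]<.1)&(v<0)&(v>-110)&(u>-275)&(u<-170)&(p.sum(-1)<200); C=np.stack([u[q],v[q]],1)
    if q.sum()>10: print(n,q.sum(),C.mean(0),cv2.minAreaRect(C.astype(np.float32)),cv2.fitLine(C.astype(np.float32),cv2.DIST_HUBER,0,.01,.01).ravel())
    q=(w[...,2]>.046)&(w[...,2]<.055)&(v<5)&(v>-35)&(u>-270)&(u<-170)&(p.min(-1)>60); 
    if q.any(): print('  jaw v',np.percentile(v[q],[5,50,95]),q.sum())
E
python3 cm.py
```

```text
time_s: 23.28
tool_pos: [0.6342, 0.0753, 0.0494]
tool_rot: [-179.9, -1.8, 74.1]
force: [1.3, -1.4, 0.8]
grip_width: 0.0005
grasp_force: 1.0
tcp u v z [-240.5, -41.5] 49.4 az [-179.9   -1.8   74.1] F [ 1.3 -1.4  0.8] q [-45.  29.  47.  96. -25.  65.  -6.] t 23.27
top 0
side 493 u [-261.2 -151. ] v [-7.8 81.3] z slope deg u,v [-0.2  0.5] z0 48.5
  bar 53 [-207.64669598   53.12852369]
  jaw v [-23.56100284 -17.1063431    2.73777396] 42
```

The drawer slid in about 16 mm under the sideways push. The bar's short end can be pushed the other way (-u) against the drawer's out-stop. I'll raise the finger and look at the cam first.

```bash
python3 -m jog '[{"dp":[-0.3,0.5,0],"twist":0,"fingers":0},{"dp":[-0.3,0.8,-3],"twist":0,"fingers":0},{"dp":[-0.3,0.8,-8],"twist":0,"fingers":0},{"dp":[-3,2,-11],"twist":0,"fingers":0},{"dp":[-8,2,-11],"twist":0,"fingers":0},{"dp":[-10,2,-11],"twist":0,"fingers":0}]'; python3 st.py c; python3 cm.py
python3 - <<'E'
from st import *
c=cam('side'); u0,v0=map(int,proj(c,np.r_[W(-215,-10),.05])); cv2.imwrite('pics/c1.png',cv2.convertScaleAbs(cv2.resize(c['pixels'][v0-50:v0+50,u0-65:u0+65],None,fx=5,fy=5,interpolation=cv2.INTER_CUBIC),alpha=1.3))
E
```

```text
time_s: 24.22
tool_pos: [0.6247, -0.0344, 0.1569]
tool_rot: [-180.0, -1.7, 73.8]
force: [0.0, 0.2, 0.7]
grip_width: 0.0004
grasp_force: 0.0
tcp u v z [-348.6, -62.3] 156.9 az [-180.    -1.7   73.8] F [0.  0.2 0.7] q [-39.  22.  52.  92. -20.  75.   0.] t 24.23
top 893 u [-259.4 -150.3] v [-7.  82.8] z slope deg u,v [ 0.  -0.6] z0 48.4
  bar 105 [-206.04074362   37.49598731]
side 601 u [-261.3 -165.3] v [-11.1  80.9] z slope deg u,v [-0.   0.5] z0 48.7
  bar 105 [-207.71238895   37.38815535]
top 95 [-214.03218052  -47.67645071] ((-211.9278106689453, -50.566986083984375), (12.239969253540039, 69.0896987915039), 33.98970413208008) [   0.5532273    -0.83303034 -213.40195     -48.902462  ]
  jaw v [-31.07678084 -17.49475103   3.1749739 ] 133
side 51 [-216.54139441  -48.60302506] ((-214.1393280029297, -51.630760192871094), (9.898387908935547, 60.662574768066406), 32.198402404785156) [   0.50853705   -0.8610401  -216.04297     -49.392178  ]
  jaw v [-25.64419869 -11.93159633   2.78700922] 126
```

View pics/c1.png

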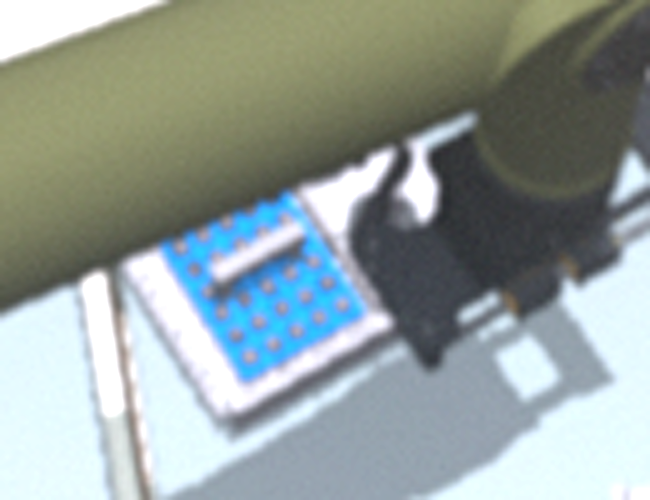

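The picture shows the carrier flat in the nest, with the cam bar just right of it, partly hidden by the gripper. The cam has gone from 166° to about 124° and needs 90°; the drawer is 15 mm in. Moving round to the chamber side of the bar's short end.

```bash
python3 -m jog '[{"dp":[3,0,0],"twist":0,"fingers":0},{"dp":[8,-0.2,0],"twist":0,"fingers":0},{"dp":[13,-0.4,0],"twist":0,"fingers":0},{"dp":[16,-0.6,0],"twist":0,"fingers":0},{"dp":[17,-0.6,0],"twist":0,"fingers":0},{"dp":[17,-0.6,0],"twist":0,"fingers":0}]'; python3 st.py -178 -56 50 -15.85
```

```text
time_s: 25.22
tool_pos: [0.6664, 0.1354, 0.1611]
tool_rot: [-180.0, -1.7, 74.2]
force: [0.5, 0.5, 0.7]
grip_width: 0.0004
grasp_force: 0.0
tcp u v z [-173.9, -56.0] 161.1 az [-180.    -1.7   74.2] F [0.5 0.5 0.7] q [-47.  28.  49.  83. -23.  78. -13.] t 25.23
```

```bash
sed -i 's/len(sys.argv)>5/len(sys.argv)>=5/' st.py; python3 -m jog '[{"dp":[-0.5,0,1],"twist":0,"fingers":0},{"dp":[-0.7,0,4],"twist":0,"fingers":0},{"dp":[-0.75,0,8],"twist":0,"fingers":0},{"dp":[-0.75,0,10.5],"twist":0,"fingers":0},{"dp":[-0.75,0,11],"twist":0,"fingers":0},{"dp":[-0.75,0,11],"twist":0,"fingers":0}]'; python3 st.py -197 -58 50 -15.85
```

```text
time_s: 25.98
tool_pos: [0.6657, 0.1293, 0.052]
tool_rot: [180.0, -1.7, 74.0]
force: [0.2, -0.0, 1.2]
grip_width: 0.0009
grasp_force: 0.0
tcp u v z [-180.0, -57.0] 52.0 az [180.   -1.7  74. ] F [ 0.2 -0.   1.2] q [-46.  33.  46.  90. -27.  67. -10.] t 25.98
 dp [-1.71  0.1   0.15] twist -0.2
```

```bash
python3 -m jog '[{"dp":[-0.4,0.1,0.1],"twist":0,"fingers":0},{"dp":[-0.8,0.1,0.1],"twist":0,"fingers":0},{"dp":[-1.2,0.1,0.1],"twist":0,"fingers":0},{"dp":[-1.5,0.1,0.1],"twist":0,"fingers":0},{"dp":[-1.7,0.1,0.1],"twist":0,"fingers":0},{"dp":[-1.7,0.1,0.1],"twist":0,"fingers":0}]'; python3 st.py c;  python3 cm.py
```

```text
time_s: 26.72
tool_pos: [0.6616, 0.1136, 0.0499]
tool_rot: [-180.0, -1.7, 74.1]
force: [-0.1, 0.8, 0.4]
grip_width: 0.0002
grasp_force: 0.4
tcp u v z [-196.2, -57.4] 49.9 az [-180.    -1.7   74.1] F [-0.1  0.8  0.4] q [-45.  32.  46.  91. -27.  67.  -9.] t 26.73
top 480 u [-272.3 -218. ] v [-6.8 82.7] z slope deg u,v [ 1.  -0.5] z0 49.1
  bar 36 [-220.96586602   49.26478462]
side 658 u [-274.2 -164.8] v [-10.1  80.9] z slope deg u,v [-0.2  0.6] z0 48.5
  bar 102 [-220.47116401   37.02512886]
top 40 [-236.97384745  -34.58802018] ((-234.96620178222656, -42.22343826293945), (11.056721687316895, 44.496578216552734), 18.36284828186035) [   0.33348113   -0.9427568  -236.44379     -36.602535  ]
  jaw v [-29.5048587  -17.73457244   3.8117969 ] 67
side 69 [-229.72492674  -47.37051623] ((-227.7882080078125, -50.95325469970703), (13.457548141479492, 67.82620239257812), 29.17186737060547) [   0.55273676   -0.8333559  -229.4772      -48.385464  ]
  jaw v [-30.71572932 -16.88803063   2.51944326] 132
```

```bash
python3 -m jog '[{"dp":[-0.3,0.2,0],"twist":0,"fingers":0},{"dp":[-0.5,0.4,0],"twist":0,"fingers":0},{"dp":[-0.7,0.6,0],"twist":0,"fingers":0},{"dp":[-0.9,0.8,0],"twist":0,"fingers":0},{"dp":[-1.0,0.8,0],"twist":0,"fingers":0},{"dp":[-1.0,0.8,0],"twist":0,"fingers":0}]'; python3 st.py c;  python3 cm.py
```

```text
time_s: 27.68
tool_pos: [0.6664, 0.1037, 0.0493]
tool_rot: [-179.9, -1.8, 74.1]
force: [-2.3, 3.8, -0.9]
grip_width: 0.0002
grasp_force: 2.5
tcp u v z [-204.4, -64.6] 49.3 az [-179.9   -1.8   74.1] F [-2.3  3.8 -0.9] q [-44.  33.  46.  91. -27.  67.  -8.] t 27.68
top 472 u [-282.1 -228.3] v [-6.3 83.3] z slope deg u,v [0.8 0. ] z0 49.2
  bar 40 [-230.43791399   44.84892853]
side 681 u [-282.7 -173.5] v [-9.8 81.7] z slope deg u,v [0.1 0. ] z0 48.7
  bar 100 [-230.02398344   37.71841548]
top 42 [-243.6576948   -32.28138818] ((-240.54476928710938, -38.13213348388672), (12.462661743164062, 41.92051696777344), 21.755935668945312) [   0.2650391   -0.9642377 -244.0988     -33.034615 ]
  jaw v [-22.71803347 -16.73880743   4.16540426] 48
side 67 [-238.56253912  -46.24816439] ((-235.87144470214844, -49.62996292114258), (11.645872116088867, 64.65348815917969), 25.978702545166016) [   0.44922325   -0.89341956 -238.27226     -47.09619   ]
  jaw v [-31.03333096 -17.11073532   2.50141209] 107
```

```bash
python3 -m jog '[{"dp":[-0.3,0.1,0],"twist":0,"fingers":0},{"dp":[-0.5,0.2,0],"twist":0,"fingers":0},{"dp":[-0.7,0.3,0],"twist":0,"fingers":0},{"dp":[-0.9,0.3,0],"twist":0,"fingers":0},{"dp":[-1.0,0.3,0],"twist":0,"fingers":0},{"dp":[-1.0,0.3,0],"twist":0,"fingers":0}]'; python3 st.py c;  python3 cm.py
```

```text
time_s: 28.62
tool_pos: [0.6686, 0.0949, 0.0494]
tool_rot: [179.9, -2.0, 74.2]
force: [1.6, 7.0, -3.2]
grip_width: 0.0007
grasp_force: 3.4
tcp u v z [-212.2, -69.2] 49.4 az [179.9  -2.   74.2] F [ 1.6  7.  -3.2] q [-43.  33.  46.  91. -27.  67.  -7.] t 28.62
top 428 u [-282.2 -234.6] v [-5.2 83.9] z slope deg u,v [-0.3 -0.8] z0 48.2
  bar 0 
side 682 u [-283.4 -174.2] v [-7.9 82.5] z slope deg u,v [-0.1  0. ] z0 48.7
  bar 102 [-230.15450089   38.23524855]
  jaw v [-20.63084582 -16.15897223   2.23879692] 38
side 65 [-234.08967002  -46.04925666] ((-233.56881713867188, -48.90071487426758), (62.9592399597168, 10.364983558654785), 89.96063995361328) [ 4.0013433e-02  9.9919915e-01 -2.3445708e+02 -4.6988487e+01]
  jaw v [-31.72189291 -15.61203917   3.39099541] 102
```

The drawer reached its out-stop and the cam bar now lies at 88–90°. The carrier is about 5 mm towards the fence, so it is clamped. Next, retract and move round in front of the drawer's front plate.

```bash
python3 -m jog '[{"dp":[0.6,0,0],"twist":0,"fingers":0},{"dp":[0.7,0,-3],"twist":0,"fingers":0},{"dp":[0.7,0,-7],"twist":0,"fingers":0},{"dp":[-2,-2,-11],"twist":0,"fingers":0},{"dp":[-7,-5,-11],"twist":0,"fingers":0},{"dp":[-11,-8,-11],"twist":0,"fingers":0},{"dp":[-11,-8,-11],"twist":0,"fingers":0}]'; python3 st.py c -325 12 60 -15.85;  python3 cm.py
python3 - <<'E'
from st import *
for n in ('top','side'):
    w=cloud(cam(n)); u,v=UV(w); z=w[...,2]*1000
    print(n,[(x,int(np.mean(z[q])),q.sum()) for x in np.arange(-304,-280,1) if (q:=(u>=x)&(u<x+1)&(v>20)&(v<90)&(z<70)).sum()>2])
E
```

```text
time_s: 29.7
tool_pos: [0.5571, -0.0004, 0.1564]
tool_rot: [180.0, -1.8, 73.7]
force: [0.7, 0.7, -0.1]
grip_width: 0.0005
grasp_force: 0.0
tcp u v z [-334.4, 12.1] 156.4 az [180.   -1.8  73.7] F [ 0.7  0.7 -0.1] q [-51.  11.  55. 102. -11.  72.  -9.] t 29.7
top 698 u [-265.3 -172.4] v [-5.9 83.9] z slope deg u,v [-1.  -0.7] z0 48.6
  bar 104 [-228.27097847   38.6753429 ]
side 250 u [-284.4 -176.9] v [ 3.6 82.7] z slope deg u,v [ 0.4 -0. ] z0 48.2
  bar 12 [-225.54102425   29.57525856]
 dp [ 0.14 -0.16  9.68] twist -0.2
top 102 [-231.14234989  -46.28341633] ((-231.18585205078125, -48.410682678222656), (66.3638687133789, 12.4627046585083), 86.50884246826172) [ 4.4896841e-02  9.9899161e-01 -2.3111548e+02 -4.6871731e+01]
  jaw v [-21.46145405 -14.88379369   4.05360273] 82
  jaw v [2.02976109 2.28783365 4.07053876] 3
top []
side [(np.int64(-304), 23, np.int64(21)), (np.int64(-303), 37, np.int64(30)), (np.int64(-302), 29, np.int64(36)), (np.int64(-301), 33, np.int64(23)), (np.int64(-300), 29, np.int64(13)), (np.int64(-299), 22, np.int64(18)), (np.int64(-298), 34, np.int64(10)), (np.int64(-297), 32, np.int64(7)), (np.int64(-296), 27, np.int64(6)), (np.int64(-284), 43, np.int64(7)), (np.int64(-282), 40, np.int64(3))]
```

```bash
python3 -m jog '[{"dp":[-0.3,0,2],"twist":0,"fingers":0},{"dp":[-0.3,0,7],"twist":0,"fingers":0},{"dp":[-0.3,0,11],"twist":0,"fingers":0},{"dp":[-0.3,0,13.5],"twist":0,"fingers":0},{"dp":[-0.3,0,14.3],"twist":0,"fingers":0},{"dp":[-0.3,0,14.3],"twist":0,"fingers":0}]'; python3 st.py -310 12 12 -15.85; python3 -m jog '[{"dp":[0.6,0,0],"twist":0,"fingers":0},{"dp":[1.2,0,0],"twist":0,"fingers":0},{"dp":[1.6,0,0],"twist":0,"fingers":0},{"dp":[2,0,0],"twist":0,"fingers":0},{"dp":[2.3,0,0],"twist":0,"fingers":0},{"dp":[2.3,0,0],"twist":0,"fingers":0}]'; python3 st.py c
```

```text
time_s: 30.75
tool_pos: [0.559, 0.0057, 0.0123]
tool_rot: [-180.0, -1.7, 74.1]
force: [0.6, 0.8, 0.5]
grip_width: 0.0002
grasp_force: 0.0
tcp u v z [-328.0, 11.9] 12.3 az [-180.    -1.7   74.1] F [0.6 0.8 0.5] q [-45.  22.  50. 109. -22.  58.  -0.] t 30.75
 dp [ 1.8  -0.02  0.08] twist -0.1
time_s: 31.5
tool_pos: [0.5657, 0.0287, 0.0137]
tool_rot: [-180.0, -1.8, 74.1]
force: [-0.6, -0.8, 0.1]
grip_width: 0.0006
grasp_force: 0.0
tcp u v z [-304.0, 11.7] 13.7 az [-180.    -1.8   74.1] F [-0.6 -0.8  0.1] q [-46.  23.  50. 108. -23.  58.  -2.] t 31.5
top 453 u [-227.1 -165. ] v [-6.  83.9] z slope deg u,v [-2.5 -0.2] z0 49.8
  bar 105 [-221.12263224   39.04785137]
side 130 u [-242.7 -186.9] v [37.  82.7] z slope deg u,v [-0.8 -1.3] z0 50.1
  bar 64 [-222.260169     48.91964865]
```

The finger is on the front plate, and the drawer moved 7 mm with it. With the tool upright, the body stops at the header while the drawer is still about 47 mm short. I'll push smoothly and let the drawer coast against its 1.5 N of friction, after a small slow trial to learn how far it coasts.

```bash
python3 -m jog '[{"dp":[0.6,0,0],"twist":0,"fingers":0},{"dp":[2.6,0,0],"twist":0,"fingers":0},{"dp":[4.6,0,0],"twist":0,"fingers":0},{"dp":[4.6,0,0],"twist":0,"fingers":0},{"dp":[4.6,0,0],"twist":0,"fingers":0},{"dp":[4.6,0,0],"twist":0,"fingers":0}]'; python3 st.py c; python3 cm.py
```

```text
time_s: 32.35
tool_pos: [0.5783, 0.0721, 0.0153]
tool_rot: [180.0, -1.8, 74.0]
force: [0.4, -0.5, 0.2]
grip_width: 0.0005
grasp_force: 0.0
tcp u v z [-258.9, 11.4] 15.3 az [180.   -1.8  74. ] F [ 0.4 -0.5  0.2] q [-49.  25.  49. 106. -23.  59.  -6.] t 32.35
top 334 u [-172.5 -120.8] v [-6.2 84. ] z slope deg u,v [-5.5 -1.7] z0 57.0
  bar 0 
side 147 u [-191.7 -132.6] v [35.1 82.6] z slope deg u,v [-1.7 -0.7] z0 51.5
  bar 2 [-272.4069933     3.88656062]
```

```bash
cat > bar.py <<'E'
from st import *
for n in ('top','side'):
    c=cam(n); p=c['pixels'].astype(int); w=cloud(c); u,v=UV(w); z=w[...,2]
    b=(z>.084)&(z<.1)&(v>0)&(v<78)&(u>-260)&(u<-100)&(p.sum(-1)>150); print(n,'bar',b.sum(),np.percentile(u[b],[5,50,95]) if b.any() else '')
    q=(z>.05)&(z<.06)&(u<-140)&(u>-305)&(v>-95)&(v<95)&(p.min(-1)>90); print('  plate',q.sum(),np.percentile(u[q],[3,25,50]) if q.any() else '')
E
python3 bar.py
python3 - <<'E'
from st import *
c=cam('top'); u0,v0=map(int,proj(c,np.r_[W(-200,10),.05])); cv2.imwrite('pics/d1.png',cv2.convertScaleAbs(cv2.resize(c['pixels'][v0-70:v0+60,u0-75:u0+75],None,fx=4,fy=4,interpolation=cv2.INTER_CUBIC),alpha=1.4))
E
```

```text
top bar 103 [-167.16008751 -162.34464777 -156.4884578 ]
  plate 17 [-168.14952795 -151.05617039 -147.98203675]
side bar 66 [-168.7006574  -164.80484652 -157.42118945]
  plate 29 [-236.15294703 -232.96386458 -228.86781768]
```

View pics/d1.png

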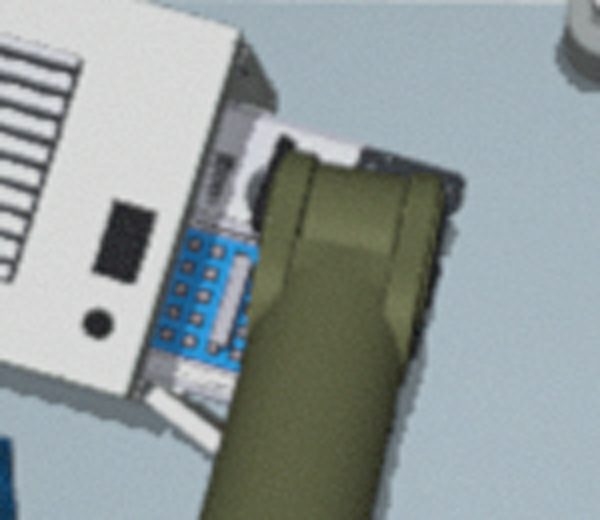

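The trial at 0.16 m/s coasted about 13 mm (handle now at u = -163, front plate near -233). Coast grows with speed squared, so about 0.36 m/s gives around 65 mm, against the 47 mm needed.

```bash
python3 -m jog '[{"dp":[0.4,0,0],"twist":0,"fingers":0},{"dp":[3.7,0,0],"twist":0,"fingers":0},{"dp":[8.2,0,0],"twist":0,"fingers":0},{"dp":[8.2,0,0],"twist":0,"fingers":0},{"dp":[8.0,0,0],"twist":0,"fingers":0},{"dp":[4,0,0],"twist":0,"fingers":0}]'; python3 st.py; python3 -m jog '[{"dp":[-3,0,0],"twist":0,"fingers":0},{"dp":[-8,0,0],"twist":0,"fingers":0},{"dp":[-12,0,-2],"twist":0,"fingers":0},{"dp":[-14,2,-7],"twist":0,"fingers":0},{"dp":[-15,5,-13],"twist":0,"fingers":0},{"dp":[-16,9,-19],"twist":0,"fingers":0},{"dp":[-16,10,-21],"twist":0,"fingers":0}]'
python3 - <<'E'
from st import *
for n in ('top','side'):
    w=cloud(cam(n)); u,v=UV(w); z=w[...,2]*1000
    print(n,[(int(x),int(np.median(z[q])),int(q.sum())) for x in np.arange(-180,-90,4) if (q:=(u>=x)&(u<x+4)&(v>-90)&(v<70)&(z<175)).sum()>2])
c=cam('side'); u0,v0=map(int,proj(c,np.r_[W(-160,20),.05])); cv2.imwrite('pics/e1.png',cv2.convertScaleAbs(cv2.resize(c['pixels'][v0-60:v0+60,u0-80:u0+80],None,fx=4,fy=4,interpolation=cv2.INTER_CUBIC),alpha=1.4))
E
```

```text
time_s: 33.45
tool_pos: [0.5895, 0.1124, 0.0164]
tool_rot: [180.0, -1.8, 74.3]
force: [-0.0, -0.7, 0.3]
grip_width: 0.0006
grasp_force: 0.0
tcp u v z [-217.0, 11.7] 16.4 az [180.   -1.8  74.3] F [-0.  -0.7  0.3] q [-51.  26.  48. 104. -24.  60. -10.] t 33.45
time_s: 34.33
tool_pos: [0.6406, -0.0803, 0.2246]
tool_rot: [179.8, -1.8, 73.9]
force: [0.3, 1.1, 0.1]
grip_width: 0.001
grasp_force: 0.0
top [(-180, 0, 72), (-176, 1, 69), (-172, 0, 72), (-168, 0, 69), (-164, 0, 70), (-160, 1, 70), (-156, 0, 74), (-152, 1, 70), (-148, 1, 71), (-144, 1, 69), (-140, 3, 114), (-136, 19, 93), (-132, 19, 69), (-128, 36, 208), (-124, 56, 72), (-120, 54, 36), (-116, 36, 37), (-112, 36, 82), (-108, 33, 17)]
side [(-180, 1, 56), (-176, 1, 48), (-172, 0, 50), (-168, 1, 53), (-164, 1, 42), (-160, 0, 18), (-156, 0, 22), (-152, 1, 4)]
```

View pics/e1.png

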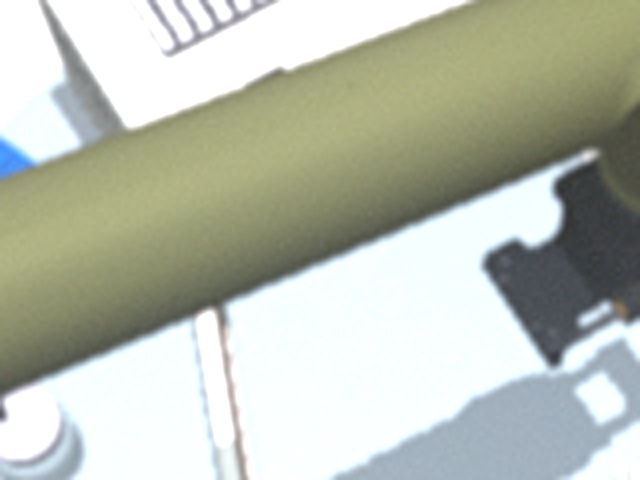

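Run:
```python
from st import *
c=cam('top'); w=cloud(c); u,v=UV(w); z=w[...,2]*1000
for a,b in ((-95,-50),(-50,0),(0,50),(50,95)):
    k=(v>a)&(v<b)&(u>-140)&(u<-100)
    f=k&(z>24)&(z<50); t=k&(z>53)&(z<60); print(a,'face u',np.percentile(u[f],[10,50,90]).round(1),f.sum(),'top u',np.percentile(u[t],[5,50,95]).round(1),t.sum())
r=(z>208)&(z<220)&(abs(v)<115)&(u<-100)&(u>-150); print('roof edge',np.percentile(u[r],[.5,1,3]))
f0=np.load('top0.npz')['w']; u0,v0=UV(f0); z0=f0[...,2]*1000
k=(v0>0)&(v0<90)&(u0>-305)&(u0<-275); f=k&(z0>24)&(z0<50); t=k&(z0>53)&(z0<60); print('start face',np.percentile(u0[f],[10,50,90]).round(1),'top',np.percentile(u0[t],[5,50,95]).round(1))
t=((v>0)&(v<100)&(z>38)&(z<46)&(u>-110)); print(t.sum())
cv2.imwrite('pics/f1.png',cv2.convertScaleAbs(cv2.resize(c['pixels'][90:290,80:280],None,fx=3,fy=3,interpolation=cv2.INTER_CUBIC),alpha=1.4))
```

```text
-95 face u [-127.9 -114.4 -107.9] 69 top u [-126.2 -122.7 -118.7] 35
-50 face u [-126.8 -113.3 -108.5] 74 top u [-125.8 -123.  -118.4] 38
0 face u [-126.5 -113.1 -108.8] 79 top u [-126.1 -122.3 -118.5] 38
50 face u [-127.1 -113.4 -108.7] 76 top u [-126.2 -122.4 -118.5] 35
roof edge [-137.28323163 -136.9610068  -136.35490527]
start face [-292.2 -279.6 -276.2] top [-292.2 -288.6 -284.9]
61
```

The side view is blocked by the arm, but the top view shows the plate's outer face at u = -126. That is 11 mm inside the front plane rather than 20 mm, so the drawer is about 9 mm short. I'll check what the door's inner face carries, since it could push the last stretch.

Run:
```python
from st import *
for n in ('top','side'):
    w=np.load(n+'0.npz')['w']; u,v=UV(w); z=w[...,2]*1000
    m=(z>203)&(z<217)&(u<-150)&(u>-420)&(v>100)&(v<260); C=np.stack([u[m],v[m]],1).astype(np.float32)
    dx,dy,x0,y0=cv2.fitLine(C,cv2.DIST_HUBER,0,.01,.01).ravel(); 
    if dx>0: dx,dy=-dx,-dy
    s=(u-x0)*dx+(v-y0)*dy; d=(u-x0)*(-dy)+(v-y0)*dx   # d>0: ? 
    k=m; s0=np.percentile(s[k],[.5,99.5]); print(n,'dir',dx,dy,'s ends',s0,'d',np.percentile(d[k],[2,98]), 'hinge pt',x0+dx*s0[0],y0+dy*s0[0])
    L=s-s0[0]
    q=(abs(d)<60)&(abs(d)>8)&(L>100)&(L<270)&(z>30)&(z<200)
    for sg in (1,-1):
        kk=q&(sg*d>0); 
        if kk.sum(): print('  side',sg,'n',kk.sum(),'L',np.percentile(L[kk],[2,50,98]).round(0),'|d|',np.percentile(abs(d[kk]),[2,50,90,98]).round(0),'z',np.percentile(z[kk],[2,50,98]).round(0))
        for a in range(190,256,6):
            j=kk&(L>=a)&(L<a+6)&(z>50)
            if j.sum()>1: print('    L',a,j.sum(),'d',abs(d[j]).min().round(0),abs(d[j]).max().round(0),'z',z[j].min().round(0),z[j].max().round(0))
print('inner side is -v: d sign for -v:', 'dx<0 so d>0 => -v')
```

```text
top dir -0.9843274 0.1763509 s ends [-122.28250112  120.83570546] d [-5.68012178  5.68361024] hinge pt -150.94254978899062 117.16000997224955
  side 1 n 128 L [101. 121. 222.] |d| [11. 44. 57. 59.] z [ 31.  42. 169.]
    L 208 7 d 11.0 25.0 z 160.0 173.0
    L 214 16 d 8.0 27.0 z 161.0 169.0
    L 220 8 d 14.0 26.0 z 156.0 166.0
  side -1 n 30 L [225. 229. 233.] |d| [10. 20. 28. 31.] z [120. 127. 132.]
    L 220 7 d 10.0 28.0 z 120.0 129.0
    L 226 20 d 9.0 32.0 z 120.0 132.0
    L 232 3 d 12.0 25.0 z 124.0 128.0
side dir -0.9844988 0.17539126 s ends [-126.2147345  117.8525341] d [-5.91258271  5.82006632] hinge pt -151.8609776638258 116.82287795506073
  side 1 n 118 L [101. 129. 223.] |d| [ 9. 43. 56. 59.] z [ 31.  45. 169.]
    L 208 5 d 9.0 26.0 z 166.0 169.0
    L 214 19 d 9.0 28.0 z 154.0 173.0
    L 220 7 d 16.0 26.0 z 162.0 169.0
  side -1 n 57 L [224. 230. 233.] |d| [ 9. 22. 30. 32.] z [ 61. 112. 131.]
    L 220 6 d 8.0 27.0 z 60.0 125.0
    L 226 41 d 9.0 32.0 z 53.0 133.0
    L 232 10 d 11.0 30.0 z 64.0 130.0
inner side is -v: d sign for -v: dx<0 so d>0 => -v
```

The inner latch sits at 160 mm height, so the door can't push the plate. The remaining 9 mm needs a leaning tool. My first over-reach left a small lean that persisted, so repeating it at azimuth 74°, gently, should build one up. Moving there.

```bash
python3 -m jog '[{"dp":[0,0,-5],"twist":0,"fingers":0},{"dp":[3,-3,-9],"twist":0,"fingers":0},{"dp":[7,-8,-12],"twist":0,"fingers":0},{"dp":[11,-12,-14],"twist":0,"fingers":0},{"dp":[15,-17,-16],"twist":0,"fingers":0},{"dp":[19,-21,-18],"twist":0,"fingers":0},{"dp":[23,-25,-20],"twist":0,"fingers":0},{"dp":[27,-29,-22],"twist":0,"fingers":0}]'; python3 -m jog '[{"dp":[4,-4,-1],"twist":0,"fingers":0},{"dp":[8,-9,-2],"twist":0,"fingers":0},{"dp":[12,-14,-3],"twist":0,"fingers":0},{"dp":[16,-19,-4],"twist":0,"fingers":0},{"dp":[20,-24,-5],"twist":0,"fingers":0},{"dp":[24,-29,-6],"twist":0,"fingers":0},{"dp":[28,-33,-7],"twist":0,"fingers":0},{"dp":[28,-34,-7],"twist":0,"fingers":0}]'; python3 st.py
```

```text
time_s: 35.52
tool_pos: [0.432, 0.2548, 0.4477]
tool_rot: [-179.9, -1.7, 74.1]
force: [0.6, 0.3, 1.0]
grip_width: 0.0005
grasp_force: 0.0
time_s: 36.52
tool_pos: [0.18, 0.6179, 0.5219]
tool_rot: [-180.0, -1.3, 74.4]
force: [1.0, -0.1, -0.4]
grip_width: 0.0001
grasp_force: 0.0
tcp u v z [157.4, 543.6] 521.9 az [-180.    -1.3   74.4] F [ 1.  -0.1 -0.4] q [-90.  23.  26.  40. -12. 117. -86.] t 36.52
```

```bash
python3 -m jog '[{"dp":[3,0,-2],"twist":0,"fingers":0},{"dp":[7,0,-5],"twist":0,"fingers":0},{"dp":[12,0,-8],"twist":0,"fingers":0}]'; python3 st.py;python3 -m jog '[{"dp":[4,0,-4],"twist":0,"fingers":0},{"dp":[8,0,-8],"twist":0,"fingers":0},{"dp":[12,0,-12],"twist":0,"fingers":0}]'; python3 st.py
```

```text
time_s: 36.9
tool_pos: [0.2018, 0.6784, 0.5365]
tool_rot: [-180.0, -5.6, 74.1]
force: [0.6, -0.0, -0.6]
grip_width: 0.0003
grasp_force: 0.0
tcp u v z [221.6, 539.2] 536.5 az [-180.    -5.6   74.1] F [ 0.6 -0.  -0.6] q [-80.  31.  13.  26.  -8. 118. -89.] t 36.9
time_s: 37.28
tool_pos: [0.2097, 0.7083, 0.5544]
tool_rot: [179.9, -9.6, 74.1]
force: [0.0, 0.2, 0.1]
grip_width: 0.0005
grasp_force: 0.0
tcp u v z [252.5, 539.8] 554.4 az [179.9  -9.6  74.1] F [0.  0.2 0.1] q [-79.  34.  14.  19. -10. 118. -90.] t 37.27
```

Lean is now 9.6° in the right direction, with negligible force. Continuing.

```bash
python3 -m jog '[{"dp":[4,0,-4],"twist":0,"fingers":0},{"dp":[8,0,-8],"twist":0,"fingers":0},{"dp":[12,0,-12],"twist":0,"fingers":0}]'; python3 st.py;python3 -m jog '[{"dp":[4,0,-4],"twist":0,"fingers":0},{"dp":[8,0,-8],"twist":0,"fingers":0},{"dp":[12,0,-12],"twist":0,"fingers":0}]'; python3 st.py
```

```text
time_s: 37.65
tool_pos: [0.214, 0.726, 0.5763]
tool_rot: [179.9, -13.4, 74.1]
force: [0.8, -0.7, 0.5]
grip_width: 0.0001
grasp_force: 0.0
tcp u v z [270.7, 540.5] 576.3 az [179.9 -13.4  74.1] F [ 0.8 -0.7  0.5] q [-79.  37.  17.  13. -14. 118. -90.] t 37.65
time_s: 38.02
tool_pos: [0.2157, 0.7337, 0.602]
tool_rot: [179.8, -17.0, 74.1]
force: [0.2, 0.0, -0.1]
grip_width: 0.0008
grasp_force: 0.0
tcp u v z [278.5, 540.9] 602.0 az [179.8 -17.   74.1] F [ 0.2  0.  -0.1] q [-79.  38.  24.   8. -20. 118. -90.] t 38.02
```

```bash
python3 -m jog '[{"dp":[4,0,-4],"twist":0,"fingers":0},{"dp":[8,0,-8],"twist":0,"fingers":0},{"dp":[11,0,-11],"twist":0,"fingers":0}]'; python3 st.py; python3 -m jog '[{"dp":[4,0,0],"twist":0,"fingers":0},{"dp":[7,0,0],"twist":0,"fingers":0}]'; python3 st.py
```

```text
time_s: 38.4
tool_pos: [0.2153, 0.7338, 0.6306]
tool_rot: [179.8, -20.4, 74.1]
force: [-0.3, 0.5, -0.0]
grip_width: 0.0006
grasp_force: 0.0
tcp u v z [278.6, 541.4] 630.6 az [179.8 -20.4  74.1] F [-0.3  0.5 -0. ] q [-78.  38.  33.   5. -30. 118. -90.] t 38.4
time_s: 38.65
tool_pos: [0.2222, 0.7588, 0.6242]
tool_rot: [-179.9, -22.2, 74.0]
force: [-0.2, 0.0, -0.1]
grip_width: 0.0007
grasp_force: 0.0
tcp u v z [304.5, 541.6] 624.2 az [-179.9  -22.2   74. ] F [-0.2  0.  -0.1] q [-78.  40.  65.   4. -62. 116. -89.] t 38.65
```

Lean is 22°, enough. Now returning to the front of the chamber, keeping it.

```bash
cat >> st.py <<'E'
E
python3 -c "
from st import *
for P in ([.40,.33,.48],[.53,.02,.36]):
    print(UV(np.array(P)))
goto(*UV(np.array([.40,.33])),480,-15.85)"
```

```text
(np.float64(-59.46739737032488), np.float64(253.39224267921045))
(np.float64(-322.1756241067178), np.float64(43.66769093330741))
 dp [-39.07  28.92  -0.47] twist -0.1
```

```bash
python3 -m jog '[{"dp":[-3,2,0],"twist":0,"fingers":0},{"dp":[-7,5,0],"twist":0,"fingers":0},{"dp":[-12,9,0],"twist":0,"fingers":0},{"dp":[-17,13,0],"twist":0,"fingers":0},{"dp":[-22,17,0],"twist":0,"fingers":0},{"dp":[-27,21,0],"twist":0,"fingers":0},{"dp":[-32,24,0],"twist":0,"fingers":0},{"dp":[-36,27,0],"twist":0,"fingers":0}]'; python3 st.py -322 12 360 -15.85
```

```text
time_s: 39.65
tool_pos: [0.3707, 0.4099, 0.5038]
tool_rot: [-179.8, -22.3, 74.4]
force: [0.4, -0.7, -0.3]
grip_width: 0.0004
grasp_force: 0.0
tcp u v z [9.4, 303.4] 503.8 az [-179.8  -22.3   74.4] F [ 0.4 -0.7 -0.3] q [-106.  -17.   46.   81.    6.   89.  -73.] t 39.65
 dp [-36.24  29.     0.59] twist 0.2
```

```bash
python3 -m jog '[{"dp":[-3,3,0],"twist":0,"fingers":0},{"dp":[-7,7,0],"twist":0,"fingers":0},{"dp":[-11,11,0],"twist":0,"fingers":0},{"dp":[-16,15,0],"twist":0,"fingers":0},{"dp":[-21,19,0],"twist":0,"fingers":0},{"dp":[-26,23,0],"twist":0,"fingers":0},{"dp":[-31,27,0],"twist":0,"fingers":0},{"dp":[-36,29,0.5],"twist":0,"fingers":0}]'; python3 st.py -322 12 200 -15.85
```

```text
time_s: 40.65
tool_pos: [0.5605, 0.0116, 0.363]
tool_rot: [180.0, -22.2, 74.2]
force: [0.3, 1.4, 1.6]
grip_width: 0.0005
grasp_force: 0.0
tcp u v z [-322.0, 12.0] 363.0 az [180.  -22.2  74.2] F [0.3 1.4 1.6] q [-55.   3.  71.  87. -25.  91.  -1.] t 40.65
 dp [-6.16e+00 -1.00e-02  1.51e+01] twist 0.1
```

```bash
python3 -m jog '[{"dp":[-2,0,4],"twist":0,"fingers":0},{"dp":[-4,0,9],"twist":0,"fingers":0},{"dp":[-6,0,14],"twist":0,"fingers":0},{"dp":[-8,0,19],"twist":0,"fingers":0},{"dp":[-10,0,24],"twist":0,"fingers":0},{"dp":[-11.8,0,29],"twist":0,"fingers":0},{"dp":[-12.8,0,31.3],"twist":0,"fingers":0},{"dp":[-13,0,31.8],"twist":0,"fingers":0}]'; python3 st.py -150 12 20 -15.85
```

```text
time_s: 41.65
tool_pos: [0.5568, 0.0119, 0.017]
tool_rot: [-179.6, -22.0, 73.9]
force: [0.3, -0.9, -1.0]
grip_width: 0.0006
grasp_force: 0.0
tcp u v z [-322.7, 15.6] 17.0 az [-179.6  -22.    73.9] F [ 0.3 -0.9 -1. ] q [-38.  26.  59. 113. -50.  65.  29.] t 41.65
 dp [16.12  0.33  6.19] twist -0.2
```

```bash
python3 -m jog '[{"dp":[2.6,0,0.9],"twist":0,"fingers":0},{"dp":[6.5,0.1,2.4],"twist":0,"fingers":0},{"dp":[10.4,0.2,3.9],"twist":0,"fingers":0},{"dp":[13.5,0.3,5.1],"twist":0,"fingers":0},{"dp":[15.5,0.3,5.9],"twist":0,"fingers":0},{"dp":[16.1,0.3,6.1],"twist":0,"fingers":0}]'; python3 st.py -127 12 20 -15.85
python3 - <<'E'
from st import *
c=cam('top'); w=cloud(c); u,v=UV(w); z=w[...,2]*1000
t=(z>53)&(z<60)&(abs(v)<95)&(u>-145)&(u<-100); print('plate top',np.percentile(u[t],[5,50,95]).round(1) if t.sum() else '',t.sum())
E
```

```text
time_s: 42.4
tool_pos: [0.61, 0.1772, 0.0241]
tool_rot: [-179.9, -22.1, 74.1]
force: [-0.2, -0.2, -0.9]
grip_width: 0.0006
grasp_force: 0.0
tcp u v z [-149.1, 9.7] 24.1 az [-179.9  -22.1   74.1] F [-0.2 -0.2 -0.9] q [-51.  28.  55. 108. -53.  61.  13.] t 42.4
 dp [ 1.89 -0.24  1.22] twist -0.0
plate top [-126.1 -122.2 -118.5] 149
```

Forward in small steps to touch and push, watching the force.

```bash
python3 -m jog '[{"dp":[0.6,0,0.4],"twist":0,"fingers":0},{"dp":[1.1,0,0.7],"twist":0,"fingers":0},{"dp":[1.6,0,0.9],"twist":0,"fingers":0},{"dp":[2.0,0,1.1],"twist":0,"fingers":0},{"dp":[2.4,0,1.2],"twist":0,"fingers":0},{"dp":[2.4,0,1.2],"twist":0,"fingers":0}]'
cat > pl.py <<'E'
from st import *
tcp(); c=cam('top'); w=cloud(c); u,v=UV(w); z=w[...,2]*1000
t=(z>53)&(z<60)&(abs(v)<95)&(u>-145)&(u<-95); print('plate top',np.percentile(u[t],[5,50,95]).round(1) if t.sum() else '',t.sum())
E
python3 pl.py
```

```text
time_s: 43.2
tool_pos: [0.6174, 0.2016, 0.0215]
tool_rot: [-179.9, -22.1, 74.0]
force: [0.1, 0.9, 0.4]
grip_width: 0.0005
grasp_force: 0.0
tcp u v z [-123.6, 9.2] 21.5 az [-179.9  -22.1   74. ] F [0.1 0.9 0.4] q [-52.  30.  55. 107. -54.  60.  11.] t 43.2
plate top [-119.4 -118.4 -117.5] 18
```

```bash
python3 -m jog '[{"dp":[0.3,0,0.1],"twist":0,"fingers":0},{"dp":[0.5,0,0.2],"twist":0,"fingers":0},{"dp":[0.5,0,0.2],"twist":0,"fingers":0}]'; python3 pl.py
```

```text
time_s: 43.62
tool_pos: [0.619, 0.2068, 0.0216]
tool_rot: [-179.9, -22.1, 74.0]
force: [0.3, -0.7, -0.4]
grip_width: 0.0005
grasp_force: 0.3
tcp u v z [-118.1, 9.1] 21.6 az [-179.9  -22.1   74. ] F [ 0.3 -0.7 -0.4] q [-53.  30.  54. 107. -54.  60.  11.] t 43.62
plate top [-114.  -113.4 -111.9] 10
```

```bash
python3 -m jog '[{"dp":[0.3,0,0.1],"twist":0,"fingers":0},{"dp":[0.4,0,0.15],"twist":0,"fingers":0},{"dp":[0.4,0,0.15],"twist":0,"fingers":0}]'; python3 pl.py
```

```text
time_s: 44.05
tool_pos: [0.62, 0.2102, 0.0215]
tool_rot: [-179.9, -22.1, 73.9]
force: [-2.0, -2.5, -0.1]
grip_width: 0.0006
grasp_force: 1.4
tcp u v z [-114.7, 9.1] 21.5 az [-179.9  -22.1   73.9] F [-2.  -2.5 -0.1] q [-53.  30.  54. 106. -54.  60.  10.] t 44.05
plate top  0
```

```bash
python3 -m jog '[{"dp":[0.2,0,0.1],"twist":0,"fingers":0},{"dp":[0.3,0,0.1],"twist":0,"fingers":0},{"dp":[0.3,0,0.1],"twist":0,"fingers":0}]'; python3 st.py
```

```text
time_s: 44.48
tool_pos: [0.6201, 0.2105, 0.0213]
tool_rot: [-179.9, -21.9, 73.8]
force: [-4.8, -8.3, 3.8]
grip_width: 0.0006
grasp_force: 4.6
tcp u v z [-114.3, 9.0] 21.3 az [-179.9  -21.9   73.8] F [-4.8 -8.3  3.8] q [-53.  30.  54. 106. -54.  60.  10.] t 44.48
```

10 N with no further motion: the drawer is at its home stop. I'll back out, lift, and go round to the door's outer side, passing over its top.

```bash
python3 -m jog '[{"dp":[-2,0,-0.8],"twist":0,"fingers":0},{"dp":[-7,0,-2.8],"twist":0,"fingers":0},{"dp":[-12,0,-4.8],"twist":0,"fingers":0},{"dp":[-16,0,-6.4],"twist":0,"fingers":0},{"dp":[-16,0,-10],"twist":0,"fingers":0},{"dp":[-14,0,-16],"twist":0,"fingers":0},{"dp":[-11,0,-22],"twist":0,"fingers":0},{"dp":[-8.5,0,-28],"twist":0,"fingers":0}]'; python3 st.py -238 178 280 -15.85
```

```text
time_s: 45.48
tool_pos: [0.5701, 0.037, 0.2438]
tool_rot: [-179.9, -22.2, 73.9]
force: [0.4, 0.8, 0.4]
grip_width: 0.0006
grasp_force: 0.0
tcp u v z [-294.9, 9.8] 243.8 az [-179.9  -22.2   73.9] F [0.4 0.8 0.4] q [-53.   7.  68.  99. -29.  79.   4.] t 45.48
 dp [  6.58 -16.85  -1.2 ] twist -0.2
```

```bash
python3 -m jog '[{"dp":[1,0,-2.5],"twist":0,"fingers":0},{"dp":[3,-3,-3],"twist":0,"fingers":0},{"dp":[5,-8,-3],"twist":0,"fingers":0},{"dp":[6.5,-12.5,-2.5],"twist":0,"fingers":0},{"dp":[6.6,-16.8,-1.5],"twist":0,"fingers":0},{"dp":[6.6,-16.9,-1.2],"twist":0,"fingers":0},{"dp":[6.6,-16.9,-1.2],"twist":0,"fingers":0}]'; python3 st.py -238 178 130 -15.85
```

```text
time_s: 46.35
tool_pos: [0.4225, 0.1381, 0.2777]
tool_rot: [-179.9, -22.1, 74.0]
force: [0.5, -0.5, 0.7]
grip_width: 0.0001
grasp_force: 0.0
tcp u v z [-237.9, 179.4] 277.7 az [-179.9  -22.1   74. ] F [ 0.5 -0.5  0.7] q [-19. -17.  12. 112. -17.  76. -20.] t 46.35
 dp [-5.57  0.16 13.68] twist -0.2
```

```bash
python3 -m jog '[{"dp":[-1,0,2.5],"twist":0,"fingers":0},{"dp":[-2.5,0,6],"twist":0,"fingers":0},{"dp":[-4,0,10],"twist":0,"fingers":0},{"dp":[-5.2,0,12.8],"twist":0,"fingers":0},{"dp":[-5.5,0,13.6],"twist":0,"fingers":0},{"dp":[-5.5,0,13.6],"twist":0,"fingers":0}]'; python3 st.py -251 117 130 -15.85
```

```text
time_s: 47.1
tool_pos: [0.4236, 0.138, 0.1314]
tool_rot: [-179.9, -22.1, 73.9]
force: [-0.1, 0.2, 0.2]
grip_width: 0.0006
grasp_force: 0.0
tcp u v z [-237.8, 178.3] 131.4 az [-179.9  -22.1   73.9] F [-0.1  0.2  0.2] q [-19. -12.  15. 125. -20.  60. -11.] t 47.1
 dp [-1.26  6.13 -0.36] twist -0.2
```

```bash
python3 -m jog '[{"dp":[-0.4,1.5,-0.2],"twist":0,"fingers":0},{"dp":[-0.7,3,-0.3],"twist":0,"fingers":0},{"dp":[-1,4.5,-0.4],"twist":0,"fingers":0},{"dp":[-1.2,6,-0.4],"twist":0,"fingers":0},{"dp":[-1.2,7.5,-0.4],"twist":0,"fingers":0},{"dp":[-1.1,9,-0.4],"twist":0,"fingers":0},{"dp":[-1,10.2,-0.3],"twist":0,"fingers":0},{"dp":[-0.8,11.2,-0.3],"twist":0,"fingers":0}]'; python3 st.py -218 18 130 -15.85
cat > dr.py <<'E'
from st import *
for n in ('top','side'):
    w=cloud(cam(n)); u,v=UV(w); z=w[...,2]*1000
    m=(z>203)&(z<213)&(u<-141)&(u>-420)&(v>-130)&(v<200); C=np.stack([u[m],v[m]],1).astype(np.float32)
    if len(C)>20: dx,dy,x0,y0=cv2.fitLine(C,cv2.DIST_HUBER,0,.01,.01).ravel(); print(n,len(C),'phi',np.degrees(np.arctan2(dy,dx))%180+(0 if np.degrees(np.arctan2(dy,dx))%180>150 else 180),'u',C[:,0].min(),C[:,0].max(),'v',C[:,1].min(),C[:,1].max())
E
python3 dr.py
```

```text
time_s: 48.1
tool_pos: [0.5292, 0.0986, 0.1303]
tool_rot: [-179.9, -22.1, 73.9]
force: [-1.2, -0.2, -0.5]
grip_width: 0.0006
grasp_force: 0.5
tcp u v z [-246.7, 65.9] 130.3 az [-179.9  -22.1   73.9] F [-1.2 -0.2 -0.5] q [-18.   3.  20. 113. -25.  62.  -2.] t 48.1
 dp [2.67 4.78 1.1 ] twist -0.2
top 280 phi 213.65184 u -353.05948 -142.50795 v -18.93768 121.65154
side 140 phi 216.0835 u -219.65382 -144.1359 v 61.30212 121.616554
```

```bash
python3 -m jog '[{"dp":[1.3,2.4,0.5],"twist":0,"fingers":0},{"dp":[2.7,4.8,1.1],"twist":0,"fingers":0},{"dp":[4.1,6.2,1.7],"twist":0,"fingers":0},{"dp":[5.4,7.4,2.2],"twist":0,"fingers":0},{"dp":[6.6,8.1,2.6],"twist":0,"fingers":0},{"dp":[7.3,8.5,2.9],"twist":0,"fingers":0},{"dp":[7.3,8.5,2.9],"twist":0,"fingers":0}]'; python3 st.py -150 -25 130 -15.85; python3 dr.py
```

```text
time_s: 49.08
tool_pos: [0.6322, 0.1516, 0.1312]
tool_rot: [-179.9, -22.1, 74.0]
force: [0.7, 0.9, -0.2]
grip_width: 0.0006
grasp_force: 0.0
tcp u v z [-167.7, -18.7] 131.2 az [-179.9  -22.1   74. ] F [ 0.7  0.9 -0.2] q [-19.  15.  19.  99. -29.  63.  -5.] t 49.08
 dp [1.6  0.62 0.78] twist -0.1
top 369 phi 263.7168 u -173.0161 -141.0988 v -120.438324 122.38882
```

```bash
python3 -m jog '[{"dp":[0.5,0.2,0.2],"twist":0,"fingers":0},{"dp":[1,0.4,0.4],"twist":0,"fingers":0},{"dp":[1.4,0.6,0.6],"twist":0,"fingers":0},{"dp":[1.7,0.6,0.7],"twist":0,"fingers":0},{"dp":[1.7,0.6,0.7],"twist":0,"fingers":0}]'; python3 st.py; python3 dr.py
```

```text
time_s: 49.8
tool_pos: [0.6433, 0.1675, 0.1311]
tool_rot: [-179.9, -22.1, 74.0]
force: [-0.3, 0.4, 0.1]
grip_width: 0.0002
grasp_force: 0.0
tcp u v z [-149.3, -25.0] 131.1 az [-179.9  -22.1   74. ] F [-0.3  0.4  0.1] q [-20.  16.  18.  97. -30.  63.  -6.] t 49.8
top 260 phi 270.08566 u -149.62883 -141.00714 v -122.839386 123.09381
```

Door measures shut (270.1°) with no force on the finger. One light confirming push, then withdraw and check everything.

```bash
python3 -m jog '[{"dp":[0.3,0,0.1],"twist":0,"fingers":0},{"dp":[0.5,0,0.2],"twist":0,"fingers":0},{"dp":[0.5,0,0.2],"twist":0,"fingers":0}]'; python3 st.py; python3 -m jog '[{"dp":[-3,0,-1],"twist":0,"fingers":0},{"dp":[-8,0,-3],"twist":0,"fingers":0},{"dp":[-12,0,-7],"twist":0,"fingers":0},{"dp":[-13,0,-12],"twist":0,"fingers":0},{"dp":[-13,0,-15],"twist":0,"fingers":0},{"dp":[-13,0,-15],"twist":0,"fingers":0},{"dp":[-13,0,-15],"twist":0,"fingers":0}]'; python3 st.py; python3 dr.py
python3 - <<'E'
from st import *
for n in ('top','side'):
    c=cam(n); p=c['pixels'].astype(int); o=np.load(n+'0.npz'); w=cloud(c); w0=o['w']; d=abs(w[...,2]-w0[...,2])>.012; u,v=UV(w); 
    # spare tray
    f=lambda W_,P:(lambda m:(W_[m].mean(0).round(3),m.sum()))((P[...,0]>1.6*P[...,2])&(P[...,0]>90)&(W_[...,1]<-.24)&(W_[...,1]>-.45)&(W_[...,2]>.02))
    print(n,'spare',f(w0,o['p'].astype(int)),f(w,p))
E
```

```text
time_s: 50.28
tool_pos: [0.6443, 0.1701, 0.1311]
tool_rot: [-179.9, -22.0, 73.9]
force: [-2.1, -3.9, 2.9]
grip_width: 0.0005
grasp_force: 2.6
tcp u v z [-146.5, -25.3] 131.1 az [-179.9  -22.    73.9] F [-2.1 -3.9  2.9] q [-21.  16.  18.  97. -29.  63.  -7.] t 50.27
time_s: 51.15
tool_pos: [0.5954, 0.0031, 0.2201]
tool_rot: [-179.8, -22.1, 74.0]
force: [-0.2, 0.2, 0.2]
grip_width: 0.0008
grasp_force: 0.0
tcp u v z [-320.5, -23.8] 220.1 az [-179.8  -22.1   74. ] F [-0.2  0.2  0.2] q [-10.   9.  25.  95. -27.  77.   4.] t 51.15
top 271 phi 269.9447 u -149.64542 -141.04004 v -122.74226 123.09307
side 273 phi 269.9901 u -151.56761 -141.00801 v -122.90535 122.02535
top spare (array([ 0.521, -0.291,  0.073]), np.int64(1552)) (array([ 0.507, -0.3  ,  0.073]), np.int64(1226))
side spare (array([ 0.523, -0.293,  0.074]), np.int64(1501)) (array([ 0.51 , -0.299,  0.073]), np.int64(1292))
```

```bash
python3 -c "
from cell import env
print(env.sign_off())"
```

```text
the job is handed in; nothing more can be done
None
```

I handed the job in at 51 s; no verdict came back. By my measurements the carrier was level in the nest and clamped against the fence, the drawer stood at its home stop, and the door was shut. I last saw the carrier just before the final drawer pushes. No fail was reported, but an early over-reach read joint 3 at 71.18° against its 71.16° limit, with 87 N at the wrist.

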